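# Show a heat sink to the inspection camera

### The job

Pick the black finned heat sink out of the cream parts tray and hold it up to the small inspection camera: the middle of the heat sink ten centimetres straight out in front of the lens on its line of sight, square to the camera, fins up, with the open channels between the fins pointing into the lens (the camera looks down at a slant, so the part has to be tipped to match). Finish while still holding it there, still, in the gripper. Leave the other parts in the tray, and do not touch the camera or its stand.

Things in the scene. Friction and masses are not known exactly. Their poses are not given: they have to be found in the camera images.
- heat_sink: black finned heat sink, the part to show: 34 (x) x 30 (y) x 22 (z) mm, about 40 g, lying fins up. Origin: centre of its flat underside; z: up through the fins. Six thin fins stand on a 4 mm base plate and run along x, so the channels between them are open at both x ends; the outer fins form its two flat y sides, 30 mm apart, to be gripped there. Either x end may face the lens.
- heat_sink_mid (a point): the middle of the heat sink, 11 mm above the centre of its underside; axes as the heat sink's
- tray: cream plastic parts tray, fixed on the worktop, 156 (x) x 206 (y) x 45 (z, rim height) mm, with a pale pink foam liner whose top, on which the parts lie, is 7 mm above the worktop; inside at the liner about 116 x 172 mm. Origin: centre of its underside. The four parts lie in a row along its y axis, each with its own y axis roughly along the tray's x axis, so that beside the heat sink's two gripping sides there is free floor.
- battery: black block battery with yellow label lying in the tray, 26 x 52 x 18 mm; origin: centre of its underside. Stays in the tray.
- relay: orange box relay standing in the tray, 12 x 28 x 25 mm; origin: centre of its underside. Stays in the tray.
- capacitor: dark blue-purple round capacitor lying in the tray, 16 mm thick, 56 mm long with its wires; origin: below its middle. Stays in the tray.
- camera_stand: stand of the inspection camera, fixed on the worktop: dark base plate 100 x 90 x 14 mm, origin at the centre of its underside; an upright 14 mm post, top 299 mm above the worktop, 20 mm behind the centre (+x), carries a grey clamp with the camera, on the -x side of the post. The camera faces the stand's -x side, towards the robot. The camera's height on the post (200 to 260 mm above the worktop) and its downward slant (0.2 to 0.4 rad) differ from start to start.
- lens (a point): centre of the lens glass, at the front end of the black 28 mm round lens barrel of the white camera (44 x 44 mm body). Axes of the camera: -x the way it looks (along its line of sight), z the camera's own up.
- focus (a point): the point where the middle of the heat sink belongs: on the line of sight, 100 mm in front of the lens glass, in free air. Axes as the lens's: the heat sink's x axis is to lie along this x axis (either way round) and its z axis along this z axis.
There are look-alikes about, which are no part of the job. Leave any purple look-alike of the battery alone.

How it is judged:
By the outcome, as a careful person would: the job done as asked, in the order asked, and still so for the second after the job is handed in, while the arm keeps its last pose, push and grip.
It also fails if it takes over 32 s, if anything falls off the work surface, if the arm or the gripper's body presses on something with over 40 N, if the wrist force passes 120 N, or if a joint passes its speed limit or range.

### The arm

A 6-joint arm with a two-finger parallel gripper is mounted at the origin on a cart in front of the work surface, level with it; the furniture and walls round the work are solid. World frame = base frame: x ahead of the robot, y to its left, z up, the work surface at z = 0. Lengths are in m, angles in rad, forces in N, time in s.
With the tool pointing down it reaches from about 0.35 to 0.925 m from the base axis. Payload 6.4 kg.
Tool frame: the origin (TCP) lies at the very end of the fingers, on their centre line; the grasp point (between the pads) lies 19 mm behind it (r.tcp_to_grasp is the distance from the TCP to the grasp point, in m); z points along the fingers, y is the direction in which the jaws open and shut (so a half turn about z gives the same grasp; the last joint's range is limited). The gripper opens to 94 mm and grips with 3 to 60 N. Pads are 16 mm wide; open, the fingers measure 119 mm over their backs; the gripper's body (75 mm by 177 mm) begins 78 mm behind the grasp point.
Start: joints at [1.166, 0.245, 1.558, -0, 1.339, -0.174], TCP at [0.149, 0.633, 0.205] pointing down, gripper open.
Joint ranges: [-3.13, 3.13], [-1.02, 2.26], [0.13, 2.54], [-0.95, 4.09], [0.21, 2.88], [-2.74, 2.74]. Speed limits (rad/s): [2.57, 2.57, 3.14, 3.14, 3.14, 3.14].

### API

Orientations are given as a rotation vector (axis times angle).
In Python, from plant import r, imaging, order gives the robot as it stands.
- The arm moves only by the tool send_rows, never from a script. Its argument "plan" is a list of rows, each a list of 7 numbers: the gripper command: -1 is fully open, 1 is shut, values between are in proportion, then the shift along the world's x, y, z in m, then the turn, a rotation vector about the world's x, y, z in rad. A call has 1 to 12 rows; each row shifts and turns the commanded pose from where the row before left it; what a row does not reach is not made up. A row lasts 1/10 s, in which the tool goes at most 50 mm and 8.59 degrees, less where a joint would pass 70% of its speed; a pose out of reach is approached as far as the arm can. A call is refused whole if a number of a shift passes 0.05 or a number of a turn 0.15, either way. A call with a gripper value outside its range is refused whole. The fingers move at their own pace and stop on an object; "grip_force" is the grip in N (left out, the last holds). Time passes only in rows, so rows that do not move let the fingers close. It gives the time, the measured TCP pose, the force and the opening at its end, in the units of the state.
- r.get_obs(): the state, without advancing time (a new reading comes with each control period).
- imaging.get_image(name): name is "side" or "top"; returns (picture, depth): 384x512x3 uint8, red, green, blue; 384x512 float32, m along the optical axis (not along the pixel's ray), 0 where there is no reading.
- imaging.camera_model(name): a dict with "fovy" (degrees; the focal length in pixels is half the picture's height over the tangent of half this angle, whatever the lens; pixels are square), "cx", "cy" (the principal point, pixels), "distortion" ([k1, k2, p1, p2, k3] as OpenCV has them; the pictures are not rectified), "extrinsics" (4x4, takes a point from camera to world coordinates). Camera axes: x right, y up, looking along -z (the intrinsics and any distortion apply to the point x, -y, -z); pixel columns grow to the right and rows downward; lengths in m; the calibration is good to about 2 mm. A picture is of the moment at which its call begins. camera_model takes no time and is no camera call.
- order.hand_in(): hands the job in, once; it reports no verdict.
The state is a dict: "time_s": time; "qpos": joint angles; "joint_velocities": joint speeds; "joint_efforts": joint torques, N m; "tcp_pos": TCP position; "eef_rot": TCP orientation; "contact_force": force on the tool from outside, world axes, zero at the start; "torque": the same for the moment, N m; "width": opening from 0.0 (shut) to 1.0 (fully open).
Only numpy, scipy, OpenCV 4.12 (cv2) and the standard library are available. Lean on these libraries where they do the work, as an engineer would, in place of code of your own. Each camera call takes 0.05 s, during which the arm holds its last target.

## Working session

There is one attempt and no reset: what is moved stays moved. The work goes in short steps, Python scripts to look and compute and a tool call to move; the robot and the scene stay as the last step left them, time stands still between calls to the robot, and variables do not carry over. Pictures are saved under pics/ and viewed, and the job is handed in when it is done.

Besides the shell and the picture viewer there is one more tool, called after ">>>" as name(argument=value, ...), one argument or row to a line, values as JSON. send_rows: Moves the arm, as the interface text tells. Its arguments: {"type":"object","properties":{"plan":{"type":"array"},"grip_force":{"type":"number"}},"required":["plan"]}

```bash
ls; mkdir -p pics; python3 - <<'E'
from plant import r, imaging, order
import cv2,numpy as np
print(r.get_obs())
for n in("side","top"):
    im,d=imaging.get_image(n); np.savez(f"{n}0.npz",im=im,d=d)
    m=imaging.camera_model(n); print(n,m, (d>0).mean())
    cv2.imwrite(f"pics/{n}0.png",im[:,:,::-1])
E
```

```text
pics
{'time_s': 0.0, 'qpos': array([ 1.16588989e+00,  2.45829678e-01,  1.55901082e+00, -5.32835130e-06,
        1.33865631e+00, -1.74111900e-01]), 'joint_velocities': array([ 0.00223066, -0.00029875, -0.00022867, -0.0016621 , -0.00264462,
        0.00038178]), 'joint_efforts': array([-2.37708417e-03, -4.15870178e+01, -3.14581203e+01,  6.82148966e-02,
        3.36141943e-02, -1.53564870e-04]), 'tcp_pos': array([0.14845368, 0.6322098 , 0.20433709]), 'eef_rot': array([-3.61663047e-01, -3.12016217e+00,  2.86838896e-03]), 'contact_force': array([-0.88917726, -0.26204422, -0.87481631]), 'torque': array([-0.00264284, -0.00922953,  0.00911746]), 'width': 1.0019896133515354}
side {'fovy': 50.64031536654209, 'cx': 260.52256011735113, 'cy': 189.9695860203224, 'distortion': array([-0.12625699,  0.        ,  0.        ,  0.        ,  0.        ]), 'extrinsics': array([[ 0.99977626,  0.0202501 , -0.00611211,  0.5921179 ],
       [-0.01741086,  0.62373582, -0.78144129, -0.71535523],
       [-0.01201192,  0.78137287,  0.62394883,  0.67414347],
       [ 0.        ,  0.        ,  0.        ,  1.        ]])} 0.9960784912109375
top {'fovy': 50.48377577747101, 'cx': 257.437778767495, 'cy': 186.17073014554342, 'distortion': array([-0.02166524,  0.        ,  0.        ,  0.        ,  0.        ]), 'extrinsics': array([[-0.02483358,  0.9868021 , -0.16001535,  0.46464496],
       [-0.99966202, -0.02574389, -0.00361803, -0.07010629],
       [-0.0076897 ,  0.15987142,  0.9871079 ,  1.02145921],
       [ 0.        ,  0.        ,  0.        ,  1.        ]])} 0.9961039225260416
```

View pics/side0.png

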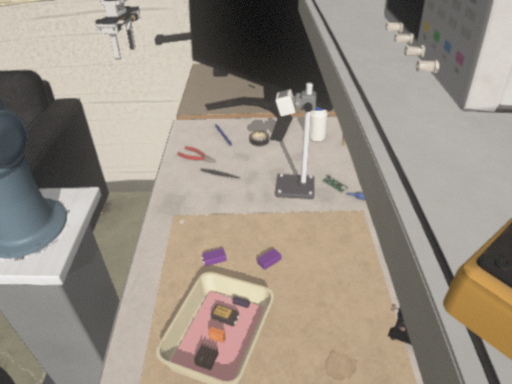

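View pics/top0.png

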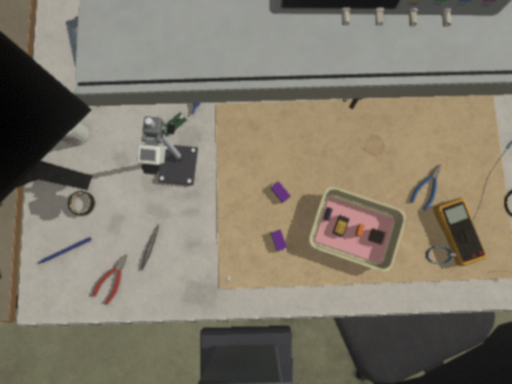

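The side view shows the tray with the heat sink at about (206,353), the relay at (217,334), the battery at (224,314) and the capacitor at (241,300). Two purple look-alikes lie outside the tray. In the top view the heat sink is at about (376,236) and the stand and camera at about (155,155). I'll check close crops next.

```bash
cat > h.py <<'E'
import numpy as np,cv2
from plant import r, imaging, order
def K(m):
    f=192/np.tan(np.radians(m['fovy'])/2); return np.array([[f,0,m['cx']],[0,f,m['cy']],[0,0,1.]])
def rays(n,px):
    m=imaging.camera_model(n); p=cv2.undistortPoints(np.array(px,float).reshape(-1,1,2),K(m),m['distortion']).reshape(-1,2)
    E=m['extrinsics']; d=np.c_[p[:,0],-p[:,1],-np.ones(len(p))]@E[:3,:3].T
    return E[:3,3],d
def cloud(n,depth):
    v,u=np.mgrid[0:384,0:512]; c,d=rays(n,np.c_[u.ravel(),v.ravel()])
    return (c+d*depth.reshape(-1,1)).reshape(384,512,3)
def tri(ps,pt):
    c1,d1=rays('side',ps);c2,d2=rays('top',pt); out=[]
    for a,b in zip(d1,d2):
        s=np.linalg.lstsq(np.c_[a,-b],c2-c1,rcond=None)[0]; p,q=c1+a*s[0],c2+b*s[1]; out.append(np.r_[(p+q)/2,np.linalg.norm(p-q)])
    return np.array(out)
def proj(n,P):
    m=imaging.camera_model(n);E=m['extrinsics'];q=(np.atleast_2d(P)-E[:3,3])@E[:3,:3]
    q=q*[1,-1,-1]; return cv2.projectPoints(q,np.zeros(3),np.zeros(3),K(m),m['distortion'])[0].reshape(-1,2)
def crop(im,x0,y0,w,h,s,name):
    cv2.imwrite(name,cv2.resize(im[y0:y0+h,x0:x0+w,::-1],None,fx=s,fy=s,interpolation=cv2.INTER_CUBIC))
E
python3 - <<'E'
from h import *
s=np.load('side0.npz');t=np.load('top0.npz')
crop(s['im'],155,265,125,120,5,'pics/sc.png');crop(t['im'],300,180,112,95,7,'pics/tc.png')
crop(s['im'],260,70,90,140,4,'pics/scam.png');crop(t['im'],120,100,90,95,6,'pics/tcam.png')
cs=cloud('side',s['d']);ct=cloud('top',t['d'])
for p in [(206,353),(217,334),(224,314),(241,300),(214,257),(296,187),(287,104)]: print('s',p,cs[p[1],p[0]].round(4))
for p in [(376,236),(361,231),(341,226),(328,214),(280,191),(178,168),(150,155)]: print('t',p,ct[p[1],p[0]].round(4))
E
```

```text
s (206, 353) [ 0.4946 -0.3476  0.0158]
s (217, 334) [ 0.5137 -0.3189  0.031 ]
s (224, 314) [ 0.5234 -0.2715  0.0233]
s (241, 300) [ 0.5548 -0.2395  0.0226]
s (214, 257) [ 0.4943 -0.124   0.0198]
s (296, 187) [0.6917 0.1178 0.0165]
s (287, 104) [0.6617 0.1201 0.255 ]
t (376, 236) [ 0.4965 -0.3555  0.0107]
t (361, 231) [ 0.5087 -0.3138  0.0329]
t (341, 226) [ 0.5225 -0.2678  0.0249]
t (328, 214) [ 0.5528 -0.2379  0.0234]
t (280, 191) [ 0.6141 -0.1224  0.0153]
t (178, 168) [0.6796 0.1332 0.0148]
t (150, 155) [0.6513 0.1347 0.2718]
```

```bash
cd pics; python3 -c "
import cv2,numpy as np
a=[cv2.imread(f) for f in('sc.png','tc.png','scam.png','tcam.png')]
print([i.shape for i in a])"
```

```text
[(595, 625, 3), (665, 784, 3), (560, 360, 3), (570, 540, 3)]
```

View pics/sc.png

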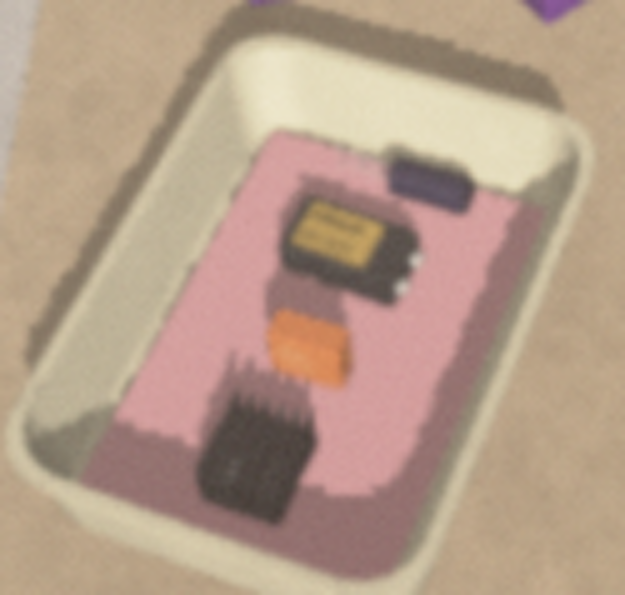

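View pics/tc.png

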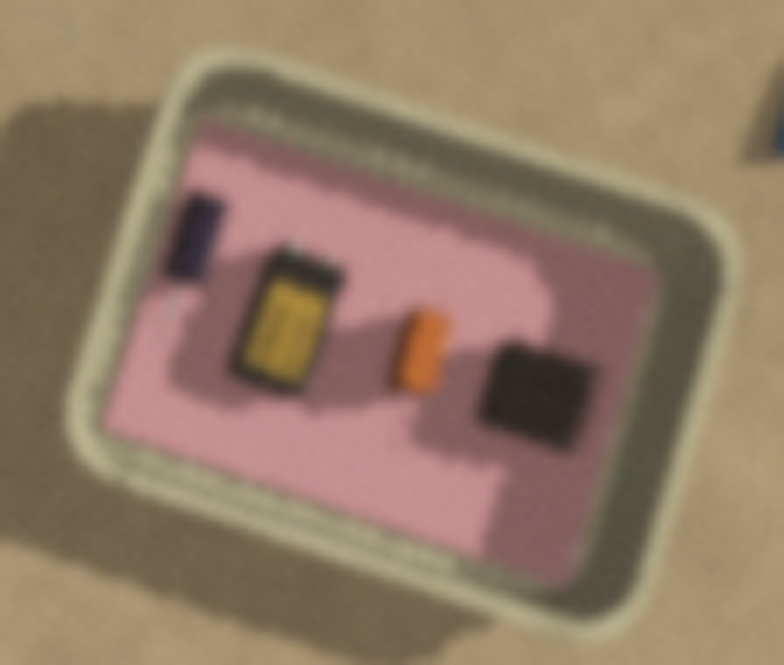

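View pics/scam.png

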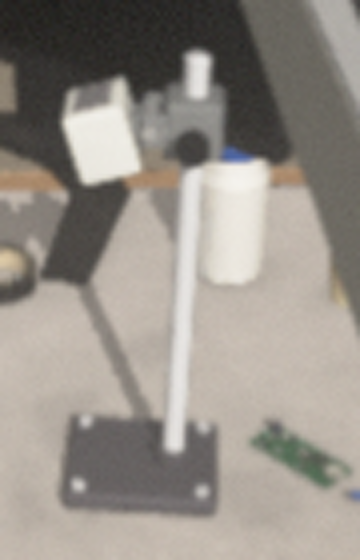

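View pics/tcam.png

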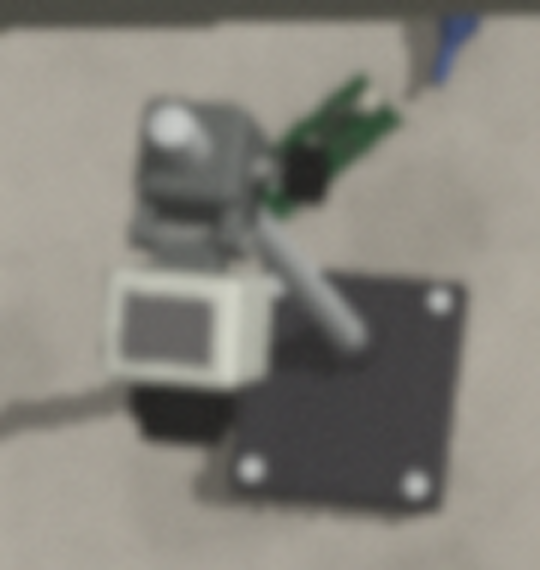

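The crops confirm the choice. The heat sink has visible fins at side (206,353), top (376,236). The orange relay, the yellow-labelled battery and the purple round capacitor are clearly different parts. The camera faces -x and is slanted down. Next I'll fit everything from depth in both views.

```bash
python3 - <<'E'
from h import *
s=np.load('side0.npz');t=np.load('top0.npz')
cs=cloud('side',s['d']);ct=cloud('top',t['d'])
# table height check
for n,c in(('s',cs),('t',ct)):
    m=(abs(c[...,2])<.012)&(c[...,0]>.4)&(c[...,0]<.6)&(c[...,1]>0)&(c[...,1]<.3); print(n,'table z',np.median(c[m][:,2]),c[m][:,2].std())
# tray floor
# base plate
for n,c,im in(('s',cs,s['im']),('t',ct,t['im'])):
    g=im.astype(int).max(2)
    m=(c[...,2]>.008)&(c[...,2]<.022)&(c[...,0]>.58)&(c[...,0]<.8)&(c[...,1]>.03)&(c[...,1]<.22)&(g<110)
    m=cv2.morphologyEx(m.astype(np.uint8),cv2.MORPH_CLOSE,np.ones((5,5)))
    k,l,st,ce=cv2.connectedComponentsWithStats(m);i=1+st[1:,4].argmax();m=l==i
    P=c[m]; print(n,m.sum(),P.mean(0),P[:,2].mean()); R=cv2.minAreaRect((P[:,:2]*1000).astype(np.float32));print(R,cv2.boxPoints(R).round(0).tolist())
# heat sink
for n,c,im in(('s',cs,s['im']),('t',ct,t['im'])):
    g=im.astype(int).max(2)
    m=(g<75)&(c[...,0]>.45)&(c[...,0]<.56)&(c[...,1]>-.4)&(c[...,1]<-.31)
    k,l,st,ce=cv2.connectedComponentsWithStats(m.astype(np.uint8));i=1+st[1:,4].argmax();m=l==i
    v,u=np.nonzero(m); print(n,m.sum(),cv2.minAreaRect(np.c_[u,v].astype(np.float32)),np.percentile(c[m][:,2],[2,50,90,98]))
    # camera cluster
for n,c,im in(('s',cs,s['im']),('t',ct,t['im'])):
    m=(c[...,2]>.15)&(c[...,2]<.33)&(c[...,0]>.55)&(c[...,0]<.8)&(c[...,1]>.03)&(c[...,1]<.22)
    w=m&(im.min(2)>175); b=m&(im.max(2)<70)
    print(n,m.sum(),w.sum(),b.sum());
    for k in(w,b):
        if k.sum(): v,u=np.nonzero(k);print(u.min(),u.max(),v.min(),v.max(),np.percentile(c[k],[2,50,98],axis=0).round(4).tolist())
E
```

```text
s table z -0.00021610758297446742 0.0020400191920170252
t table z -0.0014065644006696632 0.0023965203519527214
s 523 [0.68632165 0.12784542 0.01643388] 0.016433875829057
((641.6414794921875, -270.6916809082031), (894.8157348632812, 93.76075744628906), 83.37322235107422) [[543.0, -710.0], [637.0, -721.0], [740.0, 168.0], [647.0, 179.0]]
t 1180 [0.6830827  0.13078298 0.01715236] 0.01715235833142991
((616.0078125, 32.833740234375), (343.80499267578125, 125.80779266357422), 54.31810760498047) [[465.0, -70.0], [567.0, -143.0], [767.0, 136.0], [665.0, 209.0]]
s 3 ((204.75003051757812, 364.7500305175781), (0.7071067094802856, 1.4142134189605713), 45.0) [0.01178181 0.01585821 0.01784442 0.01824166]
t 157 ((376.20001220703125, 235.90000915527344), (13.597792625427246, 11.700427055358887), 18.434947967529297) [0.00798773 0.01537365 0.02846446 0.03133201]
s 1125 498 97
276 311 84 141 [[0.6391, 0.114, 0.1567], [0.6691, 0.1211, 0.2465], [0.7168, 0.132, 0.2967]]
269 310 98 112 [[0.6213, 0.0921, 0.2303], [0.6303, 0.1284, 0.2496], [0.7084, 0.1447, 0.2664]]
t 1402 96 233
141 160 119 162 [[0.6391, 0.1172, 0.2641], [0.6621, 0.122, 0.2726], [0.7131, 0.1418, 0.3001]]
142 174 124 173 [[0.6221, 0.093, 0.2427], [0.6351, 0.1324, 0.257], [0.7134, 0.1528, 0.2715]]
```

```bash
python3 - <<'E'
from h import *
s=np.load('side0.npz');t=np.load('top0.npz')
f=lambda X,o,k:(np.array(X)+.5)/k-.5+o
S=f([(202,491),(86,422),(78,485),(203,428)],(260,70),4);T=f([(439,300),(251,469),(415,485)],(120,100),6)
print(tri(S[:3],T).round(4))
for n,p in(('side',S),('top',T)):
    c,d=rays(n,p); P=c+d*((.0145-c[2])/d[:,2])[:,None]; print(n,P.round(4).tolist(),P[:2].mean(0).round(4))
    x=P[0]-P[2];print('yaw along +x edge',np.arctan2(x[1],x[0]))
    y=P[1]-P[2];print('yaw from y edge',np.arctan2(-y[0],y[1]),np.linalg.norm(x),np.linalg.norm(y))
cv2.imwrite('pics/ec.png',np.hstack([cv2.resize(s['im'][80:130,265:325,::-1],None,fx=6.5,fy=6.5,interpolation=cv2.INTER_CUBIC)[:320,:390],cv2.resize(t['im'][110:180,130:190,::-1],None,fx=6.5,fy=6.5,interpolation=cv2.INTER_CUBIC)[:320,:390]]))
crop(s['im'],262,75,60,80,8,'pics/scam2.png')
d=s['d'][75:155,262:322];crop(np.repeat((np.clip((d-.8)/.6,0,1)*255).astype(np.uint8)[...,None],3,2),0,0,60,80,7,'pics/sd.png')
E
```

```text
[[7.264e-01 9.580e-02 1.520e-02 1.000e-04]
 [6.560e-01 1.753e-01 1.340e-02 1.000e-04]
 [6.470e-01 1.060e-01 1.410e-02 3.000e-04]]
side [[0.7266, 0.0967, 0.0145], [0.6559, 0.1739, 0.0145], [0.6468, 0.1055, 0.0145], [0.735, 0.1645, 0.0145]] [0.6912 0.1353 0.0145]
yaw along +x edge -0.109729781287213
yaw from y edge -0.13246845936516372 0.08026281034281951 0.06902331877842681
top [[0.7265, 0.0959, 0.0145], [0.6557, 0.175, 0.0145], [0.647, 0.106, 0.0145]] [0.6911 0.1355 0.0145]
yaw along +x edge -0.12520922599951667
yaw from y edge -0.12450389612821901 0.0801304654896215 0.06963463120115551
```

View pics/scam2.png

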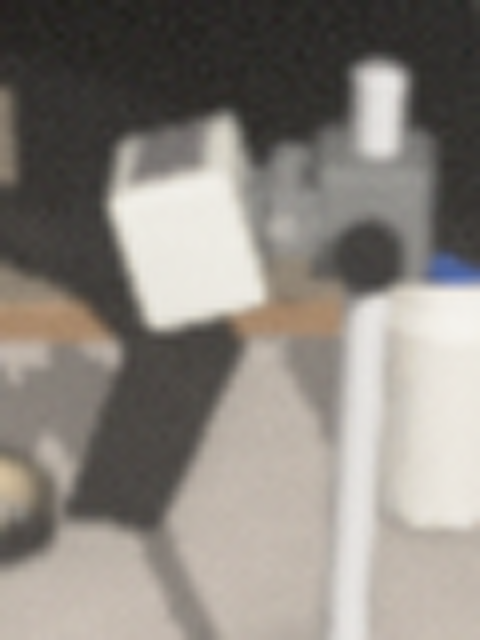

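View pics/sd.png

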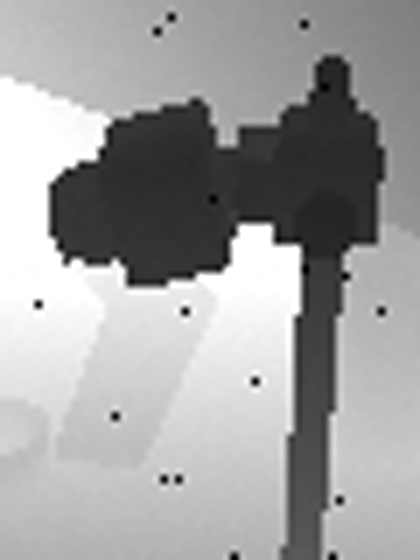

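```bash
python3 - <<'E'
from h import *
s=np.load('side0.npz');t=np.load('top0.npz')
yaw=-.122;o=np.array([.6912,.1354,0]);R=np.array([[np.cos(yaw),-np.sin(yaw),0],[np.sin(yaw),np.cos(yaw),0],[0,0,1]])
out={}
for n,z in(('side',s),('top',t)):
    c=(cloud(n,z['d'])-o)@R; im=z['im']
    m=(c[...,2]>.17)&(c[...,2]<.33)&(c[...,0]>-.12)&(c[...,0]<.06)&(abs(c[...,1])<.06)
    print(n,m.sum()); out[n]=c[m]; out[n+'c']=im[m]
    P=c[m]
    for x in np.arange(-.1,.05,.01):
        k=(P[:,0]>=x)&(P[:,0]<x+.01)
        if k.sum(): print(round(x,3),k.sum(),np.percentile(P[k,1],[3,50,97]).round(4),np.percentile(P[k,2],[3,50,97]).round(4),im[m][k].mean(0).round())
np.savez('camp.npz',**out)
E
```

```text
side 1088
-0.08 1 [-0. -0. -0.] [0.2515 0.2515 0.2515] [62. 59. 57.]
-0.07 51 [-0.0165 -0.0109  0.0032] [0.2322 0.2482 0.2579] [65. 63. 60.]
-0.06 75 [-0.021  -0.0149  0.0105] [0.2305 0.2504 0.2673] [112. 109. 104.]
-0.05 94 [-0.0246 -0.0205  0.0136] [0.2311 0.26   0.2712] [196. 193. 186.]
-0.04 105 [-0.0244 -0.0211  0.0108] [0.2286 0.2601 0.2744] [204. 201. 194.]
-0.03 118 [-0.0245 -0.0208  0.0141] [0.232  0.2619 0.2753] [220. 217. 209.]
-0.02 82 [-0.024  -0.0185  0.0083] [0.2345 0.255  0.2708] [190. 187. 178.]
-0.01 66 [-0.0213 -0.0154  0.0138] [0.2382 0.2627 0.2685] [144. 141. 137.]
-0.0 76 [-0.0194 -0.0153  0.0128] [0.244  0.2652 0.2768] [123. 121. 118.]
0.01 182 [-0.0408 -0.0077  0.0008] [0.1749 0.2616 0.2977] [159. 156. 153.]
0.02 177 [-0.0408 -0.0076 -0.0006] [0.1743 0.2594 0.2958] [175. 172. 169.]
0.03 61 [-0.0182 -0.015   0.0084] [0.2445 0.2664 0.2769] [126. 124. 122.]
top 1382
-0.08 17 [-0.0114 -0.0021  0.0096] [0.2444 0.2498 0.2521] [98. 95. 88.]
-0.07 90 [-0.0153 -0.0031  0.0121] [0.2401 0.2528 0.258 ] [48. 47. 45.]
-0.06 130 [-0.0198 -0.004   0.0168] [0.2447 0.262  0.2684] [105. 105.  99.]
-0.05 144 [-0.0221 -0.0049  0.0196] [0.2434 0.2683 0.2713] [140. 139. 132.]
-0.04 155 [-0.0222 -0.0055  0.0198] [0.2357 0.2712 0.2744] [141. 140. 134.]
-0.03 132 [-0.0222 -0.0067  0.0191] [0.2365 0.2733 0.276 ] [174. 175. 164.]
-0.02 81 [-0.0216 -0.0056  0.0163] [0.2393 0.2616 0.2677] [125. 126. 120.]
-0.01 105 [-0.0198 -0.0005  0.0191] [0.2512 0.2629 0.2687] [106. 108. 103.]
-0.0 146 [-0.0172 -0.0019  0.0156] [0.2482 0.2716 0.2768] [84. 86. 82.]
0.01 225 [-0.0399 -0.0071  0.0126] [0.1792 0.2728 0.2993] [ 99. 101.  97.]
0.02 113 [-0.0397 -0.0129  0.0144] [0.2151 0.2739 0.2995] [107. 109. 105.]
0.03 44 [-0.017  -0.0061  0.015 ] [0.2493 0.2747 0.2774] [118. 119. 114.]
```

```bash
python3 - <<'E'
from h import *
from scipy.optimize import least_squares
D=np.load('camp.npz')
def sdf(P,p):
    a,xl,zl,y0,Lc,Lb,yw=p  # lens front centre, axis back direction
    q=P-[xl,y0,zl]
    cy,sy=np.cos(yw),np.sin(yw); q=np.c_[q[:,0]*cy+q[:,1]*sy,-q[:,0]*sy+q[:,1]*cy,q[:,2]]
    # camera +x (backwards) = (cos a,0,sin a); z up=(-sin a,0,cos a)
    X=q[:,0]*np.cos(a)+q[:,2]*np.sin(a);Z=-q[:,0]*np.sin(a)+q[:,2]*np.cos(a);Y=q[:,1]
    def comb(d): return np.linalg.norm(np.maximum(d,0),axis=1)+np.minimum(d.max(1),0)
    b=comb(np.c_[abs(X-Lc-Lb/2)-Lb/2,abs(Y)-.022,abs(Z)-.022])
    c=comb(np.c_[abs(X-Lc/2)-Lc/2,np.hypot(Y,Z)-.014])
    return np.minimum(b,c)
for n in('side','top','both'):
    P=np.vstack([D['side'],D['top']]) if n=='both' else D[n]
    P=P[(P[:,0]<-.02)]
    for fy in(0,1):
      g=lambda p:sdf(P,np.r_[p[:6],p[6]*fy]) 
      r=least_squares(g,[.3,-.075,.245,0,.02,.04,0],loss='soft_l1',f_scale=.002)
      f=r.x;print(n,len(P),f.round(4),'med',np.median(abs(g(f))))
E
```

```text
side 444 [ 2.940e-01 -4.839e-01  1.133e-01 -3.000e-04  4.511e-01  3.750e-02
  0.000e+00] med 0.0010606944959476112
side 444 [ 0.2982 -0.4863  0.1104 -0.0175  0.4549  0.0374  0.0382] med 0.0010310887477849653
top 668 [ 0.235  -0.0682  0.2412 -0.      0.0195  0.0328  0.    ] med 0.0008493186057834971
top 668 [ 0.2388 -0.0683  0.2411 -0.0005  0.0197  0.0327  0.0181] med 0.0008775935971341575
both 1112 [ 2.524e-01 -6.780e-02  2.406e-01 -2.000e-04  1.670e-02  3.580e-02
  0.000e+00] med 0.0009833216801151887
both 1112 [ 0.257  -0.0678  0.2405 -0.0011  0.0166  0.0361  0.0303] med 0.0009735815774247142
```

```bash
python3 - <<'E'
from h import *
s=np.load('side0.npz');t=np.load('top0.npz')
def g(im,x0,y0,w,h,k,n,gam=.6):
    c=cv2.resize(im[y0:y0+h,x0:x0+w,::-1],None,fx=k,fy=k,interpolation=cv2.INTER_CUBIC)
    c=(255*(c/255.)**gam).astype(np.uint8)
    for i in range(0,w,5): cv2.line(c,(int((i+.5)*k),0),(int((i+.5)*k),6),(0,0,255),1);cv2.putText(c,str(x0+i),(int((i+.5)*k),18),0,.4,(0,0,255))
    for i in range(0,h,5): cv2.line(c,(0,int((i+.5)*k)),(6,int((i+.5)*k)),(0,0,255),1);cv2.putText(c,str(y0+i),(8,int((i+.5)*k)),0,.4,(0,0,255))
    cv2.imwrite(n,c)
g(s['im'],264,82,40,38,15,'pics/sA.png');g(t['im'],132,136,40,40,15,'pics/tA.png')
E
```

```text
(no output)
```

View pics/sA.png

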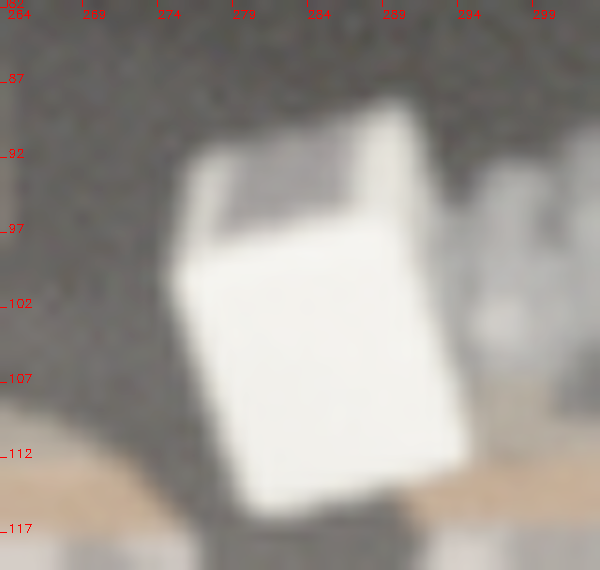

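View pics/tA.png

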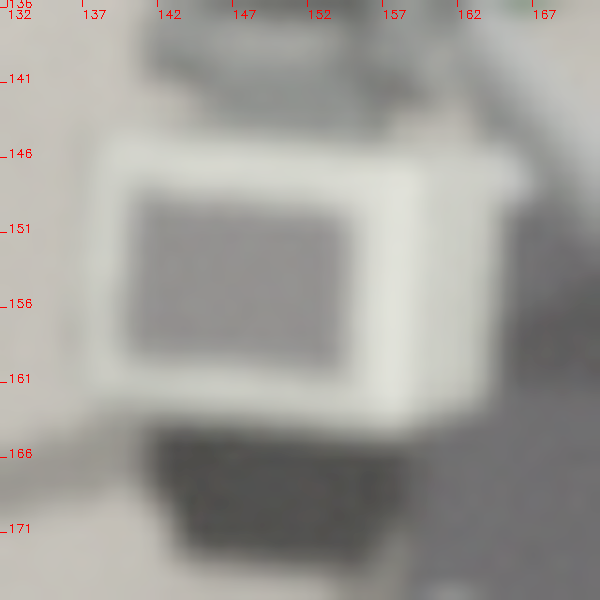

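```bash
cat > fitcam.py <<'E'
from h import *
from scipy.optimize import least_squares
f=lambda X,o,k:(np.array(X)+.5)/k-.5+o
# model: (front=0/back=1, y sign, z sign)
S=[((0,-1,1),(176,280)),((0,1,1),(193,155)),((1,1,1),(408,98)),((1,-1,1),(420,220)),((0,-1,-1),(250,522)),((1,-1,-1),(472,462))]
T=[((1,1,1),(100,140)),((1,-1,1),(417,162)),((0,1,1),(83,410)),((0,-1,1),(405,436)),((0,-1,-1),(490,408))]
def axes(yaw,a):
    bx=np.array([np.cos(yaw)*np.cos(a),np.sin(yaw)*np.cos(a),np.sin(a)])
    y=np.array([-np.sin(yaw),np.cos(yaw),0]); return bx,y,np.cross(bx,y)
def model(p,k):
    bx,y,z=axes(p[3],p[4]); return p[:3]+bx*p[5]*k[0]+y*.022*k[1]+z*.022*k[2]
def res(p,sel='st',cal=None):
    o=[]
    if 's' in sel:o.append(proj('side',[model(p,k) for k,_ in S])-f([q for _,q in S],(264,82),15))
    if 't' in sel:o.append(proj('top',[model(p,k) for k,_ in T])-f([q for _,q in T],(132,136),15))
    return np.vstack(o).ravel()
if __name__=='__main__':
  for sel in('st','s','t'):
    g=least_squares(lambda p:res(p,sel),[.64,.14,.25,-.12,.28,.04],loss='soft_l1',f_scale=.5);print(sel,g.x.round(4),g.fun.reshape(-1,2).round(2).tolist())
  g=least_squares(lambda p:np.r_[res(p),(p[3]+.122)/.01],[.64,.14,.25,-.12,.28,.04],loss='soft_l1',f_scale=.5);p=g.x;print(p)
  bx,y,z=axes(p[3],p[4]);o=np.array([.6912,.1354,0]);print('lateral vs stand',(p[:3]-o)@y)
  # barrel front circle vs length, top view
  th=np.linspace(0,2*np.pi,60)
  for L in(.016,.02,.024,.028,.032):
    c=p[:3]-bx*L; P=c+.014*(np.cos(th)[:,None]*y+np.sin(th)[:,None]*z)
    q=(proj('top',P)-(132,136)+.5)*15;w=(proj('side',P)-(264,82)+.5)*15; print(L,c.round(4),'top crop x',q[:,0].min().round(),q[:,0].max().round(),'maxy',q[:,1].max().round(),'side minx',w[:,0].min().round(), 'img',(w[:,0].min()/15-.5+264).round(1),(w[:,1].min()/15-.5+82).round(1),(w[:,1].max()/15-.5+82).round(1))
E
python3 fitcam.py
```

```text
st [ 0.6427  0.1404  0.2448 -0.1042  0.2994  0.0351] [[-0.45, -0.16], [-0.49, -0.17], [-0.32, -0.05], [-1.65, 0.08], [0.08, 0.45], [0.01, 0.93], [-1.63, -0.64], [0.21, -0.39], [-1.11, -0.18], [0.26, -0.17], [0.51, -0.16]]
s [ 0.6446  0.1739  0.2287 -0.0738  0.2739  0.0374] [[0.19, -0.28], [-0.47, 0.02], [0.17, 0.21], [-0.55, 0.03], [0.05, -0.26], [0.43, 0.27]]
t [ 0.6549  0.1547  0.1896 -0.1101  0.3026  0.037 ] [[-0.23, -0.13], [0.04, 0.13], [0.22, -0.03], [0.02, -0.01], [-0.06, 0.05]]
[ 0.64287608  0.14047863  0.24476664 -0.12111959  0.30825385  0.03517645]
lateral vs stand -0.0007972529649937917
0.016 [0.6277 0.1423 0.2399] top crop x 171.0 391.0 maxy 542.0 side minx 94.0 img 269.7 99.9 111.7
0.02 [0.624  0.1428 0.2387] top crop x 170.0 390.0 maxy 573.0 side minx 69.0 img 268.1 100.3 112.1
0.024 [0.6202 0.1432 0.2375] top crop x 168.0 388.0 maxy 604.0 side minx 44.0 img 266.5 100.7 112.5
0.028 [0.6164 0.1437 0.2363] top crop x 167.0 386.0 maxy 634.0 side minx 20.0 img 264.8 101.1 112.9
0.032 [0.6126 0.1442 0.2351] top crop x 165.0 385.0 maxy 665.0 side minx -5.0 img 263.2 101.5 113.3
```

```bash
cat > fit2.py <<'E'
from fitcam import *
import fitcam
def model2(p,k):
    bx,y,z=axes(p[3],p[4]); return p[:3]+bx*p[5]*k[0]+y*p[6]/2*k[1]+z*p[7]/2*k[2]
fitcam.model=model2
if __name__=='__main__':
  for wy in (.01,1):
    g=least_squares(lambda p:np.r_[res(p),(p[3]+.122)/wy],[.64,.14,.25,-.12,.28,.04,.044,.044],loss='soft_l1',f_scale=.5);p=g.x;print(p.round(4));print(g.fun[:22].reshape(-1,2).round(2).tolist())
    J=g.jac;print('sd',(np.sqrt(np.diag(np.linalg.inv(J.T@J)))*.4).round(4))
    bx,y,z=axes(p[3],p[4]);o=np.array([.6912,.1354,0]);print('lateral vs stand',(p[:3]-o)@y, 'post line: behind', )
    for L in(.016,.02,.024): 
      th=np.linspace(0,2*np.pi,60);c=p[:3]-bx*L; P=c+.014*(np.cos(th)[:,None]*y+np.sin(th)[:,None]*z);q=(proj('top',P)-(132,136)+.5)*15;print(L,c.round(4),q[:,1].max().round(),q[:,0].min().round(),q[:,0].max().round(),(proj('side',P)[:,0].min()).round(1))
E
python3 fit2.py
```

```text
[ 0.6427  0.1396  0.2454 -0.1213  0.3118  0.0352  0.0412  0.0423]
[[-0.53, -0.18], [-0.34, 0.35], [-0.16, 0.39], [-1.76, -0.01], [-0.0, -0.23], [-0.08, 0.19], [-0.24, -0.78], [0.1, -0.28], [0.05, -0.3], [-0.09, -0.05], [0.08, -0.22]]
sd [0.0004 0.0005 0.0006 0.0039 0.0137 0.0007 0.0007 0.001 ]
lateral vs stand -0.0016755082925158159 post line: behind
0.016 [0.6276 0.1415 0.2405] 543.0 176.0 397.0 269.7
0.02 [0.6238 0.1419 0.2392] 573.0 175.0 395.0 268.0
0.024 [0.62   0.1424 0.238 ] 604.0 173.0 394.0 266.4
[ 0.6425  0.1395  0.2454 -0.1089  0.3045  0.0352  0.0412  0.0423]
[[-0.42, -0.18], [-0.45, 0.34], [-0.24, 0.4], [-1.62, 0.01], [-0.02, -0.23], [-0.07, 0.2], [-0.36, -0.67], [0.01, -0.43], [0.11, -0.17], [0.0, -0.18], [0.08, -0.2]]
sd [0.0005 0.0005 0.0006 0.017  0.0171 0.0007 0.0008 0.001 ]
lateral vs stand -0.0011678487037523825 post line: behind
0.016 [0.6274 0.1412 0.2406] 543.0 178.0 398.0 269.6
0.02 [0.6236 0.1416 0.2394] 573.0 177.0 397.0 268.0
0.024 [0.6198 0.142  0.2382] 604.0 176.0 396.0 266.3
```

```bash
cat > fit3.py <<'E'
from fit2 import *
from scipy.ndimage import map_coordinates,gaussian_filter
E={'side':[((0,-1,1),(0,-1,-1)),((0,-1,-1),(1,-1,-1)),((1,-1,-1),(1,-1,1)),((0,-1,1),(1,-1,1)),((0,-1,1),(0,1,1)),((0,1,1),(1,1,1)),((1,1,1),(1,-1,1))],
   'top':[((0,1,1),(0,-1,1)),((0,1,1),(1,1,1)),((0,-1,1),(0,-1,-1)),((1,1,1),(1,-1,1)),((0,-1,-1),(1,-1,-1)),((0,-1,1),(1,-1,1))]}
def run(dropped=(),wy=.006,tag='',p0=[.6427,.1396,.2454,-.1213,.30,.0352,.0412,.0423],quiet=0,rng=None,fix=False):
    G={n:gaussian_filter(np.load(n+'0.npz')['im'].astype(float).mean(2),.6) for n in E}
    p=np.array(p0)
    for it in range(12):
        obs=[];R=3 if it<4 else 2
        for n in E:
            for e in E[n]:
                if (n,e) in dropped: continue
                A,B=proj(n,[model2(p,e[0]),model2(p,e[1])]);d=(B-A)/np.linalg.norm(B-A);nn=np.array([-d[1],d[0]])
                for s in np.linspace(.15,.85,13):
                    c=A+(B-A)*s;k=np.arange(-R-.2,R+.21,.1);q=c+k[:,None]*nn
                    v=map_coordinates(G[n],[q[:,1],q[:,0]],order=3);g=abs(np.gradient(v,.1));i=g.argmax()
                    if 0<i<len(k)-1 and g[i]>8: obs.append((n,e,s,k[i],nn,c))
        def fun(x):
            r=[]
            for n in E:
                o=[q for q in obs if q[0]==n]
                P=proj(n,[model2(x,q[1][0])*(1-q[2])+model2(x,q[1][1])*q[2] for q in o])
                r.append([((a-q[5])@q[4]-q[3]) for a,q in zip(P,o)])
            r=np.concatenate(r)
            return np.r_[r/.3,(x[3]+.122)/wy,((x[6:]-.044)/(.0003 if fix else .05))]
        g=least_squares(fun,p,loss='soft_l1');p=g.x
    if not quiet:
        print(tag,p.round(4));o=sorted(obs,key=lambda q:q[0]);rr=fun(p)[:len(obs)]*.3
        for n in E:
            for e in E[n]:
                ii=[i for i,q in enumerate([q for n2 in E for q in obs if q[0]==n2]) if q[0]==n and q[1]==e]
                if ii: print(n,e,len(ii),np.median(rr[ii]).round(2),rr[ii].std().round(2))
    return p
if __name__=='__main__':
    run(tag='all');run(tag='fix44',fix=True)
    D=[('top',((1,1,1),(1,-1,1))),('side',((1,-1,-1),(1,-1,1))),('side',((1,1,1),(1,-1,1)))]
    print(run(D,quiet=1).round(4), run(D,wy=1,quiet=1).round(4))
E
python3 fit3.py
```

```text
all [ 0.6427  0.1373  0.2465 -0.1295  0.3074  0.0359  0.0354  0.045 ]
side ((0, -1, 1), (0, -1, -1)) 13 -0.2 0.04
side ((0, -1, -1), (1, -1, -1)) 13 0.0 0.12
side ((1, -1, -1), (1, -1, 1)) 13 0.0 0.08
side ((0, -1, 1), (1, -1, 1)) 13 0.3 0.1
side ((0, -1, 1), (0, 1, 1)) 13 -0.5 0.03
side ((0, 1, 1), (1, 1, 1)) 13 0.1 0.09
side ((1, 1, 1), (1, -1, 1)) 12 1.05 0.45
top ((0, 1, 1), (0, -1, 1)) 13 -0.2 0.1
top ((0, 1, 1), (1, 1, 1)) 11 -0.0 0.1
top ((0, -1, 1), (0, -1, -1)) 13 0.2 0.05
top ((1, 1, 1), (1, -1, 1)) 12 -0.4 0.15
top ((0, -1, -1), (1, -1, -1)) 13 0.0 0.53
top ((0, -1, 1), (1, -1, 1)) 3 -0.9 0.08Traceback (most recent call last):
  File "fit3.py", line 35, in <module>
    run(tag='all');run(tag='fix44',fix=True)
                   ~~~^^^^^^^^^^^^^^^^^^^^^^
  File "fit3.py", line 26, in run
    g=least_squares(fun,p,loss='soft_l1');p=g.x
    return func(*args, **kwargs)
    result = trf(vector_fun.fun, vector_fun.jac, x0, f0, J0, lb, ub, ftol, xtol,
                 gtol, max_nfev, x_scale, loss_function, tr_solver,
                 tr_options.copy(), verbose, callback=callbac
[... 809 characters left out ...]

                             ^^^
    df = [f_eval - f0 for f_eval in f_evals]
                                    ^^^^^^^
    f = np.atleast_1d(self.fun(x, *self.args, **self.kwargs))
                      ~~~~~~~~^^^^^^^^^^^^^^^^^^^^^^^^^^^^^^
    return np.atleast_1d(self.fun(x))
                         ~~~~~~~~^^^
    return self.f(x, *self.args, **self.kwargs)
           ~~~~~~^^^^^^^^^^^^^^^^^^^^^^^^^^^^^^
  File "fit3.py", line 22, in fun
    P=proj(n,[model2(x,q[1][0])*(1-q[2])+model2(x,q[1][1])*q[2] for q in o])
  File "h.py", line 18, in proj
    m=imaging.camera_model(n);E=m['extrinsics'];q=(np.atleast_2d(P)-E[:3,3])@E[:3,:3]
ValueError: time passes only in moves, steps and waits
```

```bash
python3 - <<'E'
s=open('h.py').read()
s=s.replace("def K(m)","import functools,pickle,os\nif not os.path.exists('cm.pkl'): pickle.dump({n:imaging.camera_model(n) for n in('side','top')},open('cm.pkl','wb'))\nCM=pickle.load(open('cm.pkl','rb'))\ndef K(m)").replace("imaging.camera_model(n);","CM[n];")
s=s.replace("m=CM[n]; p=","m=CM[n]; p=")
open('h.py','w').write(s)
s=open('fit3.py').read()
s=s.replace("r.append([((a-q[5])@q[4]-q[3]) for","P=P+(x[8:10] if n=='top' else x[10:12]);r.append([((a-q[5])@q[4]-q[3]) for")
s=s.replace("x[6:]-.044)/(.0003 if fix else .05)","x[6:8]-.044)/(.0003 if fix else .0015),x[8:]/1.0")
s=s.replace("A,B=proj(n,[model2(p,e[0]),model2(p,e[1])])","A,B=proj(n,[model2(p,e[0]),model2(p,e[1])])+(p[8:10] if n=='top' else p[10:12])")
s=s.replace(".0412,.0423]",".044,.044,0,0,0,0]")
s=s[:s.index("if __name__")]+'''if __name__=='__main__':
    D=[('top',((1,1,1),(1,-1,1))),('side',((1,1,1),(1,-1,1))),('top',((0,-1,1),(1,-1,1))),('top',((0,-1,-1),(1,-1,-1)))]
    run(D,tag='all');run(D,tag='fix44',fix=True)
    print(run(D,wy=1,quiet=1).round(4), run(D+[('side',((1,-1,-1),(1,-1,1)))],quiet=1).round(4))
'''
open('fit3.py','w').write(s)
E
python3 fit3.py
```

```text
Traceback (most recent call last):
AttributeError: 'tuple' object has no attribute 'ndim'

During handling of the above exception, another exception occurred:

Traceback (most recent call last):
  File "fit3.py", line 36, in <module>
    run(D,tag='all');run(D,tag='fix44',fix=True)
    ~~~^^^^^^^^^^^^^
  File "fit3.py", line 26, in run
    g=least_squares(fun,p,loss='soft_l1');p=g.x
  File "fit3.py", line 25, in fun
    return np.r_[r/.3,(x[3]+.122)/wy,((x[6:8]-.044)/(.0003 if fix else .0015),x[8:]/1.0)]
           ~~~~~^^^^^^^^^^^^^^^^^^^^^^^^^^^^^^^^^^^^^^^^^^^^^^^^^^^^^^^^^^^^^^^^^^^^^^^^^
ValueError: setting an array element with a sequence. The requested array has an inhomogeneous shape after 1 dimensions. The detected shape was (2,) + inhomogeneous part.
```

```bash
sed -i 's|,((x\[6:8\]-.044)/(.0003 if fix else .0015),x\[8:\]/1.0)\]|,(x[6:8]-.044)/(.0003 if fix else .0015),x[8:]/1.0]|' fit3.py; python3 fit3.py
```

```text
all [ 0.642   0.1376  0.2464 -0.1251  0.2973  0.0357  0.0341  0.0455 -0.1759
 -0.1575  0.3248 -0.077 ]
side ((0, -1, 1), (0, -1, -1)) 13 -0.4 0.06
side ((0, -1, -1), (1, -1, -1)) 13 -0.01 0.12
side ((1, -1, -1), (1, -1, 1)) 13 0.0 0.06
side ((0, -1, 1), (1, -1, 1)) 13 0.09 0.12
side ((0, -1, 1), (0, 1, 1)) 13 -0.4 0.05
side ((0, 1, 1), (1, 1, 1)) 13 0.09 0.05
top ((0, 1, 1), (0, -1, 1)) 13 -0.1 0.09
top ((0, 1, 1), (1, 1, 1)) 12 0.0 0.1
top ((0, -1, 1), (0, -1, -1)) 13 0.1 0.04
fix44 [ 0.6418  0.1363  0.2476 -0.1273  0.3078  0.0356  0.0351  0.0449 -0.4142
 -0.2515  0.4416  0.1893]
side ((0, -1, 1), (0, -1, -1)) 13 -0.3 0.04
side ((0, -1, -1), (1, -1, -1)) 13 -0.09 0.11
side ((1, -1, -1), (1, -1, 1)) 13 0.0 0.07
side ((0, -1, 1), (1, -1, 1)) 13 0.2 0.1
side ((0, -1, 1), (0, 1, 1)) 13 -0.41 0.03
side ((0, 1, 1), (1, 1, 1)) 13 0.09 0.09
top ((0, 1, 1), (0, -1, 1)) 13 -0.1 0.1
top ((0, 1, 1), (1, 1, 1)) 12 -0.0 0.1
top ((0, -1, 1), (0, -1, -1)) 13 0.18 0.05
[ 0.6425  0.1378  0.246  -0.148   0.3101  0.0359  0.0342  0.0454 -0.2062
 -0.1446  0.26   -0.1731] [ 0.6439  0.1446  0.241  -0.1207  0.3002 -0.1465  0.0431  0.0442  0.0163
 -0.0533 -0.0625 -0.0446]
```

The camera fit repeats well. Pitch is about 0.30 rad and yaw about -0.122, and the camera sits over the stand's centreline. The lens is near (0.625, 0.1435, 0.240). Next I'll fit the heat sink's silhouette in both views.

```bash
cat > sink.py <<'E'
from h import *
from scipy.optimize import minimize
def hullmask(n,P,box,k=8):
    x0,y0,w,h=box; q=(proj(n,P)-(x0,y0)+.5)*k-.5
    m=np.zeros((h*k,w*k),np.uint8);cv2.fillConvexPoly(m,cv2.convexHull((q*16).astype(np.int32)),255,shift=4)
    return cv2.resize(m,(w,h),interpolation=cv2.INTER_AREA)/255.
def pts(x,y,yaw,z0=.007):
    c,s=np.cos(yaw),np.sin(yaw);return np.array([[x+c*a*.017-s*b*.015,y+s*a*.017+c*b*.015,z0+h] for a in(-1,1) for b in(-1,1) for h in(0,.022)])
E
python3 - <<'E'
from sink import *
B={'top':(358,218,36,36),'side':(180,325,50,55)}
tgt={}
for n in B:
    im=np.load(n+'0.npz')['im'].astype(float).mean(2);x0,y0,w,h=B[n];g=im[y0:y0+h,x0:x0+w]
    print(n);
    lo=np.percentile(g,5);a=np.clip(1-(g-lo)/(85-lo),0,1) if n=='top' else np.clip(1-(g-lo)/(85-lo),0,1)
    tgt[n]=a;cv2.imwrite(f'pics/m_{n}.png',cv2.resize((a*255).astype(np.uint8),None,fx=8,fy=8,interpolation=0))
    print(lo,a.sum())
def cost(p,ns,o=(0,0)): return sum(((cv2.GaussianBlur(hullmask(n,pts(*p),B[n]),(0,0),.6)-tgt[n])**2).sum() for n in ns)
for ns in(('top',),('side',),('top','side')):
    b=min((minimize(cost,[.493,-.357,y],args=(ns,),method='Nelder-Mead',options=dict(initial_simplex=np.array([[.493,-.357,y],[.498,-.357,y],[.493,-.352,y],[.493,-.357,y+.1]]),xatol=1e-5,fatol=1e-4)) for y in(1.2,1.3)),key=lambda r:r.fun);print(ns,b.x.round(4),b.fun)
E
cd pics; python3 -c "
import cv2,numpy as np
a,b=cv2.imread('m_top.png'),cv2.imread('m_side.png');c=np.zeros((440,700,3),np.uint8);c[:288,:288]=a;c[:440,290:690]=b;cv2.imwrite('m.png',c)"
```

```text
top
41.0 171.77272727272725
side
71.66666666666667 305.50000000000006
('top',) [ 0.496  -0.3533  1.3117] 27.66314405908389
('side',) [ 0.4951 -0.3555  1.3647] 102.95548827187967
('top', 'side') [ 0.4955 -0.3548  1.3282] 132.3542931813654
```

View pics/m.png

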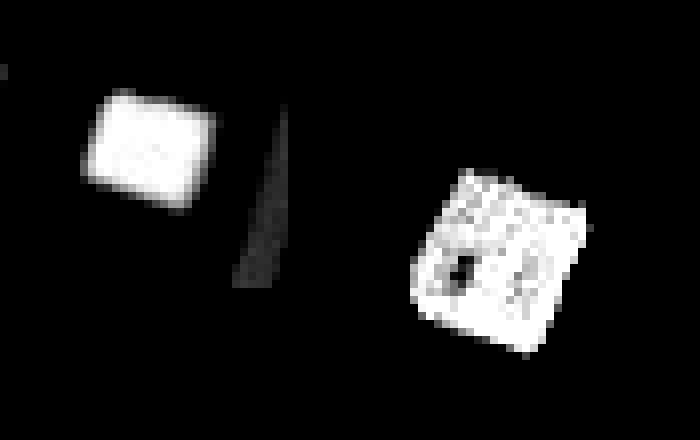

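```bash
python3 - <<'E'
from sink import *
B={'top':(360,220,32,32),'side':(188,335,40,40)}
tgt={}
for n in B:
    im=np.load(n+'0.npz')['im'].astype(float).mean(2);x0,y0,w,h=B[n];g=im[y0:y0+h,x0:x0+w]
    lo,hi=(45,95) if n=='top' else (85,125)
    tgt[n]=np.clip((hi-g)/(hi-lo),0,1)
def cost(p,ns): return sum(((cv2.GaussianBlur(hullmask(n,pts(*p[:3],*(p[3:])),B[n]),(0,0),.6)-tgt[n])**2).sum() for n in ns)
def fit(x0,ns,s): 
    x0=np.array(x0);return minimize(cost,x0,args=(ns,),method='Nelder-Mead',options=dict(initial_simplex=np.vstack([x0]+[x0+np.eye(len(x0))[i]*s[i] for i in range(len(x0))]),xatol=1e-5,fatol=1e-4,maxiter=2000))
for ns in(('top',),('side',),('top','side')):
    b=fit([.495,-.354,1.3],ns,[.004,.004,.08]);print(ns,b.x.round(4),b.fun)
b=fit([.495,-.354,1.3,.007],('top','side'),[.004,.004,.08,.004]);print('z free',b.x.round(4),b.fun)
# tray floor height from depth
for n in('side','top'):
    z=np.load(n+'0.npz');c=cloud(n,z['d']);im=z['im'].astype(int);m=(im[...,0]-im[...,1]>35)&(abs(c[...,2])<.03)&(c[...,0]>.4)&(c[...,0]<.62)&(c[...,1]<-.2)&(c[...,1]>-.42)&(im[...,0]>150)&(abs(im[...,1]-im[...,2])<25);print(n,m.sum(),np.median(c[m][:,2]))
E
```

```text
('top',) [ 0.4958 -0.3535  1.2931] 18.7977273731528
('side',) [ 0.4948 -0.3557  1.2499] 10.559363782149049
('top', 'side') [ 0.495  -0.3551  1.2507] 33.977859648731986
z free [ 0.4948 -0.3547  1.2582  0.0056] 31.69881673210883
side 2487 0.006644722523219571
top 1463 0.0067073960217209905
```

>>> send_rows(
  plan=[
    [-0.28,0.025,-0.033,0,0,0,-0.137],
    [-0.28,0.025,-0.033,0,0,0,-0.137],
    [-0.28,0.025,-0.033,0,0,0,-0.137],
    [-0.28,0.025,-0.033,0,0,0,-0.137],
    [-0.28,0.025,-0.033,0,0,0,-0.137],
    [-0.28,0.025,-0.033,0,0,0,-0.137],
    [-0.28,0.025,-0.033,0,0,0,-0.137],
    [-0.28,0.025,-0.033,0,0,0,-0.137],
    [-0.28,0.025,-0.033,0,0,0,-0.137],
    [-0.28,0.025,-0.033,0,0,0,-0.137],
    [-0.28,0.025,-0.033,0,0,0,-0.137],
    [-0.28,0.025,-0.033,0,0,0,-0.137],
  ],
  grip_force=20,
)

```text
time_s: 1.3
tcp_pos: [0.4492, 0.2352, 0.2051]
eef_rot: [-2.537, -1.852, 0.001]
contact_force: [1.2, 1.0, 0.0]
width: 0.64
```

>>> send_rows(
  plan=[
    [-0.28,0.004,-0.048,0,0,0,0],
    [-0.28,0.004,-0.048,0,0,0,0],
    [-0.28,0.004,-0.048,0,0,0,0],
    [-0.28,0.004,-0.048,0,0,0,0],
    [-0.28,0.004,-0.048,0,0,0,0],
    [-0.28,0.004,-0.048,0,0,0,0],
    [-0.28,0.004,-0.048,0,0,0,0],
    [-0.28,0.004,-0.048,0,0,0,0],
    [-0.28,0.004,-0.048,0,0,0,0],
    [-0.28,0.004,-0.048,0,0,0,0],
    [-0.28,0.004,-0.048,0,0,0,0],
    [-0.28,0,0,0,0,0,0],
  ],
)

```text
time_s: 2.5
tcp_pos: [0.4921, -0.2959, 0.2049]
eef_rot: [2.537, 1.853, -0.001]
contact_force: [0.4, -0.1, -0.5]
width: 0.637
```

```bash
cat >> h.py <<'E'
from scipy.spatial.transform import Rotation as Ro
def st():
    o=r.get_obs();R=Ro.from_rotvec(o['eef_rot']).as_matrix();print('t',round(o['time_s'],2),'tcp',o['tcp_pos'].round(4),'ytool yaw',np.arctan2(R[1,1],R[0,1]).round(4),'z',R[:,2].round(4),'F',o['contact_force'].round(1),'w',round(o['width']*94,1),'q',o['qpos'].round(2));return o,R
E
python3 -c "
from h import *
st()"
```

```text
t 2.5 tcp [ 0.4921 -0.2959  0.2049] ytool yaw -0.3094 z [-5.e-04 -7.e-04 -1.e+00] F [ 0.4 -0.1 -0.5] w 59.9 q [-0.74  0.07  1.76 -0.    1.32 -0.43]
```

>>> send_rows(
  plan=[
    [-0.28,0.002,-0.03,0,0,0,0],
    [-0.28,0.001,-0.029,-0.02,0,0,0],
    [-0.28,0,0,-0.04,0,0,0],
    [-0.28,0,0,-0.04,0,0,0],
    [-0.28,0,0,-0.04,0,0,0],
    [-0.28,0,0,0,0,0,0],
    [-0.28,0,0,0,0,0,0],
  ],
)

```text
time_s: 3.2
tcp_pos: [0.4957, -0.3495, 0.0656]
eef_rot: [-2.531, -1.859, 0.0]
contact_force: [-0.3, 0.5, 0.5]
width: 0.641
```

```bash
python3 - <<'E'
from h import *
st()
for n in('side','top'):
    im,d=imaging.get_image(n);np.savez(n+'1.npz',im=im,d=d)
    if n=='side': a=cv2.resize(im[270:384,155:280,::-1],None,fx=3.2,fy=3.2,interpolation=2)
    else: b=cv2.resize(im[180:280,300:415,::-1],None,fx=3.4,fy=3.4,interpolation=2)
h=max(a.shape[0],b.shape[0]);pad=lambda x:cv2.copyMakeBorder(x,0,h-x.shape[0],0,0,0)
cv2.imwrite('pics/p1.png',np.hstack([pad(a),pad(b)]))
E
```

```text
t 3.2 tcp [ 0.4957 -0.3495  0.0656] ytool yaw -0.3034 z [-8.e-04  9.e-04 -1.e+00] F [-0.3  0.5  0.5] w 60.2 q [-0.8   0.31  1.76  0.    1.08 -0.5 ]
```

View pics/p1.png

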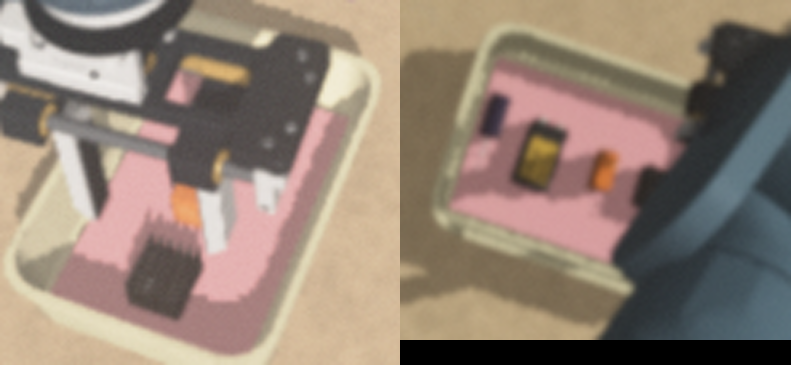

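The side view shows the fingers at about (85,180) and (213,225) in the crop, straddling the sink and still above it. They need to move about 5 mm further in -y before I lower.

>>> send_rows(
  plan=[
    [-0.28,-0.001,-0.0055,0,0,0,0],
    [-0.28,0,0,-0.02,0,0,0],
    [-0.28,0,0,-0.02,0,0,0],
    [-0.28,0,0,-0.01,0,0,0],
    [-0.28,0,0,-0.003,0,0,0],
    [-0.28,0,0,0,0,0,0],
  ],
)

```text
time_s: 3.9
tcp_pos: [0.495, -0.3562, 0.0131]
eef_rot: [2.532, 1.859, 0.0]
contact_force: [-0.3, 0.4, 0.1]
width: 0.64
```

```bash
python3 - <<'E'
from h import *
st()
im,d=imaging.get_image('side')
crop(im,155,270,125,114,5,'pics/p2.png')
E
```

```text
t 3.9 tcp [ 0.495  -0.3562  0.0131] ytool yaw -0.3041 z [ 6.e-04 -6.e-04 -1.e+00] F [-0.3  0.4  0.1] w 60.2 q [-0.81  0.39  1.76 -0.    0.99 -0.51]
```

View pics/p2.png

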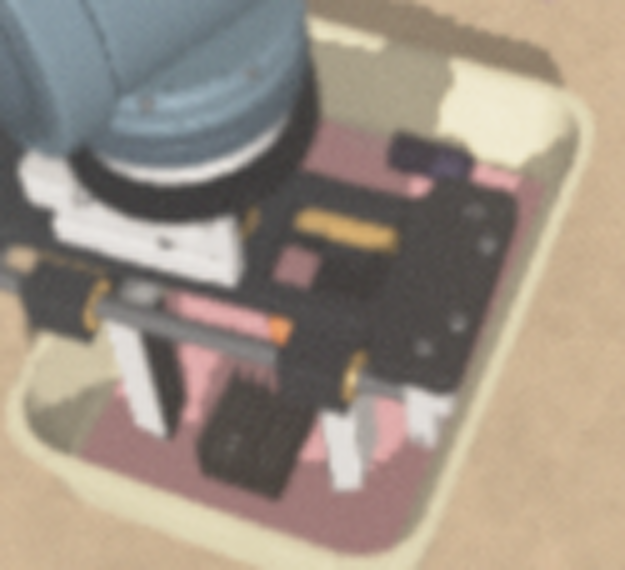

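>>> send_rows(
  plan=[
    [-0.28,0,0.0005,-0.0025,0,0,0],
    [-0.1,0,0,0,0,0,0],
    [0.1,0,0,0,0,0,0],
    [0.3,0,0,0,0,0,0],
    [0.6,0,0,0,0,0,0],
    [1,0,0,0,0,0,0],
    [1,0,0,0,0,0,0],
    [1,0,0,0,0,0,0],
    [1,0,0,0,0,0,0],
  ],
  grip_force=20,
)

```text
time_s: 4.85
tcp_pos: [0.4947, -0.3553, 0.0101]
eef_rot: [2.532, 1.859, 0.0]
contact_force: [-0.8, -0.4, 1.9]
width: 0.33
```

```bash
python3 - <<'E'
from h import *
st()
im,d=imaging.get_image('side')
crop(im,155,270,125,114,5,'pics/p3.png')
E
```

```text
t 4.85 tcp [ 0.4947 -0.3553  0.0101] ytool yaw -0.304 z [ 1.e-04 -1.e-04 -1.e+00] F [-0.8 -0.4  1.9] w 31.0 q [-0.81  0.4   1.76 -0.    0.98 -0.5 ]
```

View pics/p3.png

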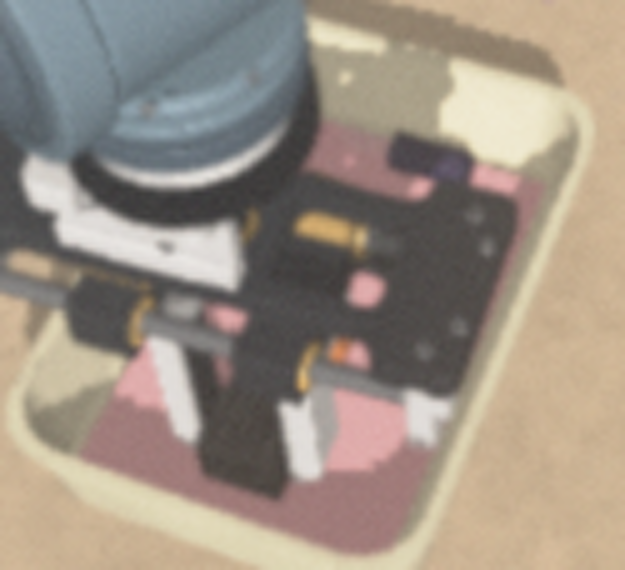

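Gripped: the width is 31 mm and the fingers are on both flat sides. Lifting now.

>>> send_rows(
  plan=[
    [1,0,0,0.005,0,0,0],
    [1,0,0,0.015,0,0,0],
    [1,0,0,0.03,0,0,0],
    [1,0,0,0.04,0,0,0],
    [1,0,0,0.04,0,0,0],
    [1,0,0,0.04,0,0,0],
    [1,0,0,0.03,0,0,0],
    [1,0,0,0,0,0,0],
  ],
)

```text
time_s: 5.7
tcp_pos: [0.4969, -0.3574, 0.2172]
eef_rot: [2.523, 1.853, 0.002]
contact_force: [0.5, -0.9, 0.8]
width: 0.328
```

>>> send_rows(
  plan=[
    [1,-0.004,0.03,0,0,0,0.1],
    [1,-0.004,0.04,0,0,0,0.14],
    [1,-0.004,0.04,0,0,0,0.14],
    [1,-0.004,0.04,0,0,0,0.14],
    [1,-0.004,0.04,0,0,0,0.14],
    [1,-0.004,0.04,0,0,0,0.14],
    [1,-0.004,0.04,0,0,0,0.14],
    [1,-0.004,0.04,0,0,0,0.14],
    [1,-0.004,0.04,0,0,0,0.14],
    [1,-0.004,0.04,0,0,0,0.14],
    [1,-0.004,0.04,0,0,0,0.14],
    [1,-0.004,0.04,0,0,0,0.14],
  ],
)

```text
time_s: 6.9
tcp_pos: [0.4455, 0.1163, 0.2091]
eef_rot: [-0.359, -3.12, 0.0]
contact_force: [0.1, -0.7, 0.1]
width: 0.328
```

```bash
python3 -c "
from h import *
st()"
```

```text
t 6.9 tcp [0.4455 0.1163 0.2091] ytool yaw 1.3416 z [-0.0011 -0.     -1.    ] F [ 0.1 -0.7  0.1] w 30.8 q [ 0.01 -0.22  2.02  0.    1.34 -1.33]
```

>>> send_rows(
  plan=[
    [1,0,0.02,0,0,0,0.054],
    [1,0,0.019,0,0,0,0.054],
    [1,0,0,0,-0.0092,-0.0752,0],
    [1,0,0,0,-0.0092,-0.0752,0],
    [1,0,0,0,-0.0092,-0.0752,0],
    [1,0,0,0,-0.0092,-0.0752,0],
    [1,0.02,0,0,0,0,0],
    [1,0.02,0,0,0,0,0],
    [1,0.02,0,0,0,0,0],
    [1,0,0,0,0,0,0],
    [1,0,0,0,0,0,0],
  ],
)

```text
time_s: 8.0
tcp_pos: [0.5058, 0.1537, 0.2089]
eef_rot: [0.18, 2.836, -0.026]
contact_force: [-0.3, 0.9, -0.6]
width: 0.329
```

```bash
python3 - <<'E'
from h import *
st()
for n in('side','top'):
    im,d=imaging.get_image(n);np.savez(n+'2.npz',im=im,d=d)
    if n=='side': a=cv2.resize(im[60:180,210:330,::-1],None,fx=3.2,fy=3.2,interpolation=2)
    else: b=cv2.resize(im[100:220,80:200,::-1],None,fx=3.2,fy=3.2,interpolation=2)
cv2.imwrite('pics/q1.png',np.hstack([a,b]))
E
```

```text
t 8.0 tcp [0.5058 0.1537 0.2089] ytool yaw 1.444 z [ 0.294  -0.0365 -0.9551] F [-0.3  0.9 -0.6] w 31.0 q [ 0.12 -0.23  2.05 -0.08  1.03 -1.29]
```

View pics/q1.png

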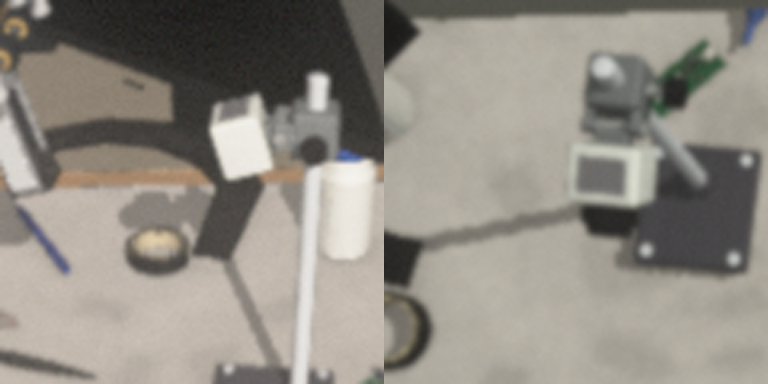

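```bash
python3 - <<'E'
from h import *
print(proj('side',[.5058,.1537,.2089]),proj('top',[.5058,.1537,.2089]))
for n in('side','top'): cv2.imwrite(f'pics/{n}2.png',np.load(n+'2.npz')['im'][...,::-1])
E
```

```text
[[220.59825651 116.32697639]] [[147.71491249 233.90287076]]
```

View pics/side2.png

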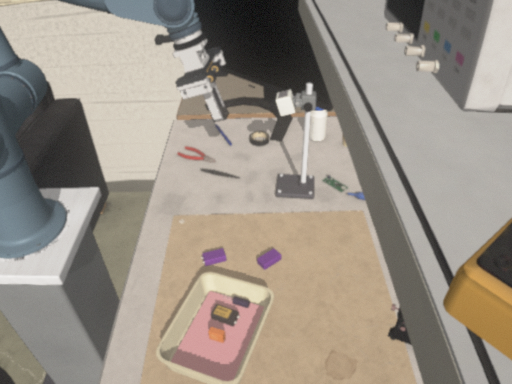

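View pics/top2.png

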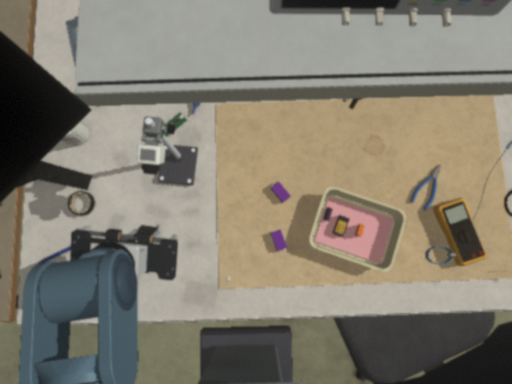

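Both views are as planned: the sink is held, and the other parts are still in the tray. Moving to the focus.

>>> send_rows(
  plan=[
    [1,0.012,0.001,-0.003,0,0,0.004],
    [1,0.012,0,-0.0035,0,0,0],
    [1,0.003,0,0,0,0,0],
    [1,0,0,0,0,0,0],
    [1,0,0,0,0,0,0],
  ],
)

```text
time_s: 8.6
tcp_pos: [0.5331, 0.1549, 0.2035]
eef_rot: [0.174, 2.834, -0.024]
contact_force: [-0.8, -0.7, 0.8]
width: 0.328
```

```bash
cat > look.py <<'E'
from h import *
import sys
k=sys.argv[1]
o,R=st()
for n in('side','top'):
    im,d=imaging.get_image(n);np.savez(n+k+'.npz',im=im,d=d)
im=np.load('side'+k+'.npz')['im'];x0,y0,w,h,s=195,75,105,55,7
c=cv2.resize(im[y0:y0+h,x0:x0+w,::-1],None,fx=s,fy=s,interpolation=2);c=(255*(c/255.)**.6).astype(np.uint8)
cv2.imwrite(f'pics/f{k}.png',c)
# overlay of expected sink
mid=o['tcp_pos']-R[:,2]*.0079; ax=np.array([R[:,0],R[:,1],-R[:,2]])
P=[mid+ax[0]*.017*a+ax[1]*.015*b+ax[2]*.011*e for a,b in((-1,-1),(1,-1),(1,1),(-1,1)) for e in(-1,1)]
q=((proj('side',P)-(x0,y0)+.5)*s-.5)
for i,j in [(0,2),(2,4),(4,6),(6,0),(1,3),(3,5),(5,7),(7,1),(0,1),(2,3),(4,5),(6,7)]: cv2.line(c,tuple(q[i].astype(int)),tuple(q[j].astype(int)),(0,255,0),1)
lens=np.array([.6252,.1435,.2397]);bx=np.array([.9474,-.1161,.2984])
l=(proj('side',[lens,lens-.1*bx])-(x0,y0)+.5)*s;cv2.line(c,tuple(l[0].astype(int)),tuple(l[1].astype(int)),(0,0,255),1)
cv2.imwrite(f'pics/g{k}.png',c)
foc=lens-.1*bx;print('mid',mid.round(4),'err world',(mid-foc).round(4),'x',ax[0]@bx,'z',ax[2].round(3))
E
python3 look.py 3
```

```text
t 8.6 tcp [0.5331 0.1549 0.2035] ytool yaw 1.4484 z [ 0.2962 -0.035  -0.9545] F [-0.8 -0.7  0.8] w 30.8 q [ 0.11 -0.15  2.   -0.08  1.   -1.3 ]
mid [0.5308 0.1551 0.2111] err world [0.0003 0.     0.0012] x -1.000043875143689 z [-0.296  0.035  0.954]
```

View pics/f3.png

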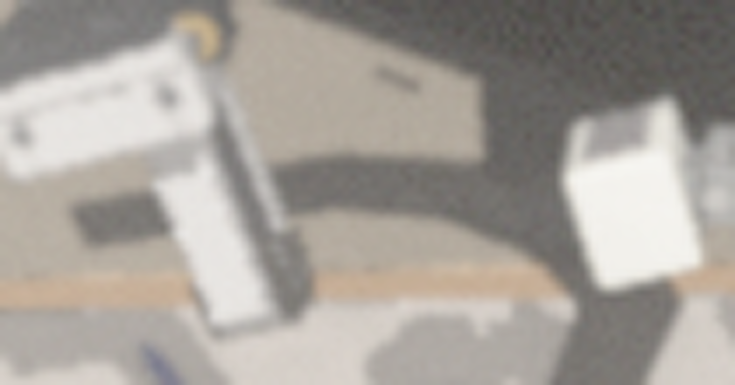

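View pics/g3.png

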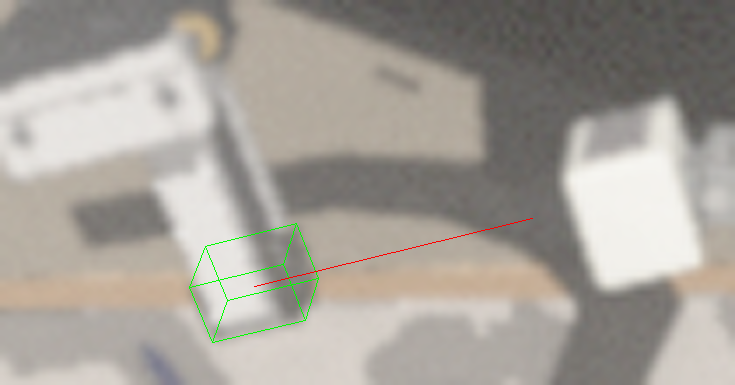

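```bash
python3 - <<'E'
from h import *
im=np.load('side3.npz')['im'];o=r.get_obs();R=Ro.from_rotvec(o['eef_rot']).as_matrix();t=o['tcp_pos']
x0,y0,w,h,s=212,95,36,32,20
c=cv2.resize(im[y0:y0+h,x0:x0+w,::-1],None,fx=s,fy=s,interpolation=2);c=(255*(c/255.)**.6).astype(np.uint8)
d=c.copy()
def L(P,col):
    q=((proj('side',P)-(x0,y0)+.5)*s-.5).astype(int); cv2.polylines(d,[q.reshape(-1,1,2)],True,col,1)
print(R)
for sg in(-1,1):
  for yo in(.0155,.0155+.0125): L([t+R[:,0]*a+R[:,1]*sg*yo-R[:,2]*b for a,b in((-.008,0),(.008,0),(.008,.04),(-.008,.04))],(255,0,0) if yo<.02 else (0,0,255))
cv2.imwrite('pics/z3.png',c);cv2.imwrite('pics/z3b.png',d)
E
```

```text
[[-0.9471903   0.12204182  0.29654061]
 [ 0.11693881  0.99252372 -0.03495673]
 [-0.29858977  0.00156643 -0.95438027]]
```

View pics/z3.png

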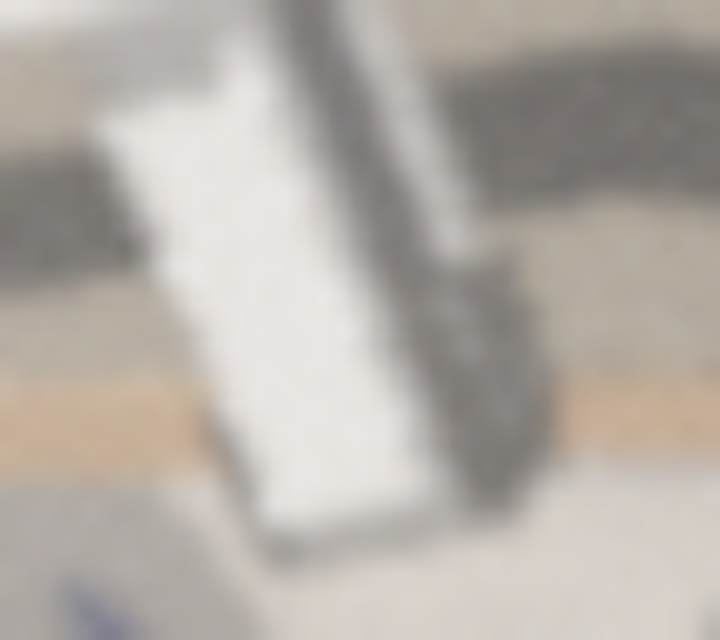

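View pics/z3b.png

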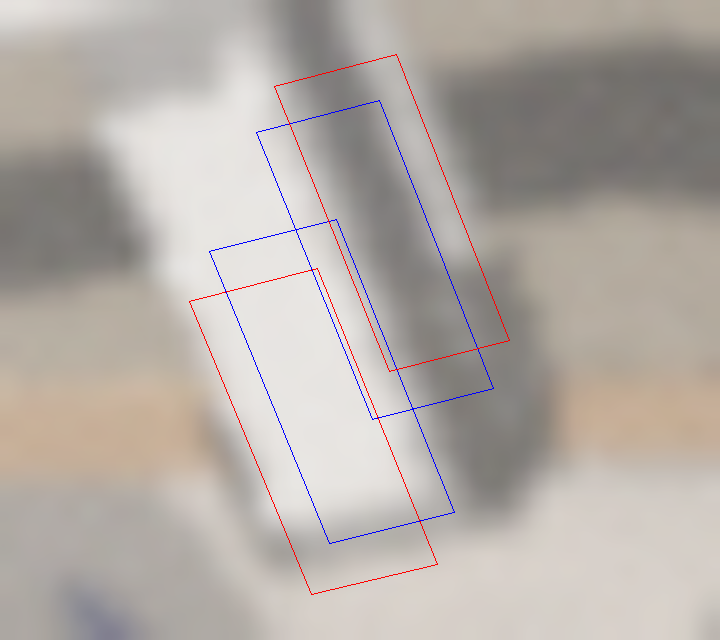

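```bash
cat > sfit.py <<'E'
from sink import *
import sys
k=sys.argv[1]
im=np.load('side'+k+'.npz')['im'].astype(float).mean(2);o=r.get_obs();R=Ro.from_rotvec(o['eef_rot']).as_matrix();t=o['tcp_pos']
B=(225,100,22,28);x0,y0,w,h=B;g=im[y0:y0+h,x0:x0+w]
np.set_printoptions(linewidth=220)
print(g.round().astype(int))
E
python3 sfit.py 3
```

```text
[[185 149 116  85  79  94 134 142 115  79  67  67  66  64  66  68  66  66  69  67  63  68]
 [191 164 129  93  79  88 126 154 132  92  70  67  68  67  70  67  66  67  70  66  70  65]
 [202 180 138 102  79  81 110 149 145 109  80  68  68  68  67  68  66  66  65  68  65  67]
 [208 192 163 120  88  79  93 132 145 119  86  69  72  72  70  65  67  66  69  68  69  68]
 [215 209 182 138 100  82  79 108 144 138 106  76  73  71  70  73  79  85  82  80  81  75]
 [213 212 186 154 114  86  81  94 131 143 115  90  88  92  96  98 110 113 116 109 105 104]
 [213 209 193 169 128  95  80  87 124 154 132 118 115 119 122 123 125 129 129 129 124 126]
 [213 212 204 179 140 100  79  83 109 141 131 114 107 121 129 130 130 130 132 131 127 130]
 [214 213 211 195 162 118  87  81  86 102  98  91  94 119 128 131 132 132 132 131 132 129]
 [212 213 215 211 181 141 100  82  86  93  84  82  90 112 127 130 134 130 129 131 130 131]
 [212 214 214 213 196 162 118  90  91 100  92  79  81  95 120 131 132 133 132 134 132 127]
 [213 213 215 213 208 170 130  93  83  90  92  81  79  94 119 132 134 133 132 133 135 132]
 [213 21
[... 748 characters left out ...]
3 152 142 132 110 104 113 149 176 179 177 179 177 178 176 176]
 [146 154 160 153 145 144 138 136 139 144 139 141 151 169 180 181 181 179 176 178 179 179]
 [124 120 134 139 146 147 148 150 161 170 173 177 176 179 183 182 183 183 182 180 180 180]
 [145 139 151 156 167 174 180 180 179 182 182 186 183 185 184 185 183 182 180 183 181 178]
 [170 168 174 178 183 185 184 185 185 185 182 182 183 182 183 182 182 184 182 183 184 181]
 [169 175 182 182 184 182 183 186 183 181 181 180 179 180 181 179 182 181 182 184 184 178]
 [158 173 179 181 183 180 183 183 182 181 181 179 177 182 180 181 182 184 182 186 183 175]
 [141 161 176 177 182 183 183 180 180 180 179 181 181 180 181 179 182 185 184 185 183 172]]
```

```bash
cat > sfit.py <<'E'
from sink import *
import sys
k=sys.argv[1]
o=r.get_obs();R=Ro.from_rotvec(o['eef_rot']).as_matrix();t=o['tcp_pos']
B=(212,98,40,36);x0,y0,w,h=B
im=np.load('side'+k+'.npz')['im'].astype(float).mean(2)[y0:y0+h,x0:x0+w];bg=np.load('side0.npz')['im'].astype(float).mean(2)[y0:y0+h,x0:x0+w]
cv2.imwrite('pics/diff.png',cv2.resize(np.clip(128+im-bg,0,255).astype(np.uint8),None,fx=16,fy=16,interpolation=0))
V,U=np.mgrid[y0:y0+h,x0:x0+w]
edge=226.5+(V-100)*.42   # finger right edge incl. half-level
ok=((U>edge+2.5)&(V>=108)&(V<130))
def P(p):
    dx,dz,th=p[:3]; Rl=Ro.from_rotvec(R[:,1]*th).as_matrix()@R
    mid=t-R[:,2]*(.0079+dz)+R[:,0]*dx
    return [mid+Rl[:,0]*.017*a+Rl[:,1]*.015*b-Rl[:,2]*.011*e for a in(-1,1) for b in(-1,1) for e in(-1,1)]
def cost(p,ret=False):
    m=cv2.GaussianBlur(hullmask('side',P(p),B),(0,0),p[3]);v=bg*(1-m)+80*m
    if ret:return v
    return (((v-im)[ok])**2).mean()+ (p[2]/.1)**2*3
best=None
for th in(-.1,0,.1):
    x0_=np.array([0,0,th,.7]);b=minimize(cost,x0_,method='Nelder-Mead',options=dict(initial_simplex=np.vstack([x0_]+[x0_+np.eye(4)[i]*[.003,.003,.05,.2][i] for i in range(4)]),xatol=1e-5,fatol=1e-3,maxiter=1500));print(b.x.round(4),b.fun)
    best=b if best is None or b.fun<best.fun else best
print('nominal',cost([0,0,0,.7]))
v=cost(best.x,True);z=np.where(ok,v,im)
cv2.imwrite('pics/cmp.png',np.hstack([cv2.resize(a.astype(np.uint8),None,fx=9,fy=9,interpolation=0) for a in(im,z)]))
E
python3 sfit.py 3
```

```text
[8.000e-04 4.000e-04 1.000e-03 7.921e-01] 10.847906005939272
[7.00e-04 6.00e-04 6.10e-03 8.04e-01] 10.789906524171068
[8.000e-04 6.000e-04 3.930e-02 7.906e-01] 11.138469214963159
nominal 18.954787478100585
```

View pics/cmp.png

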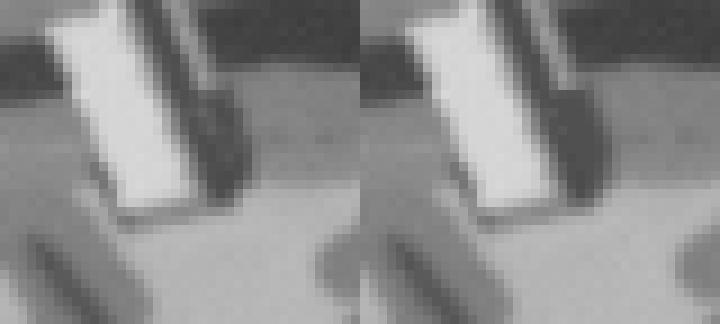

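View pics/diff.png

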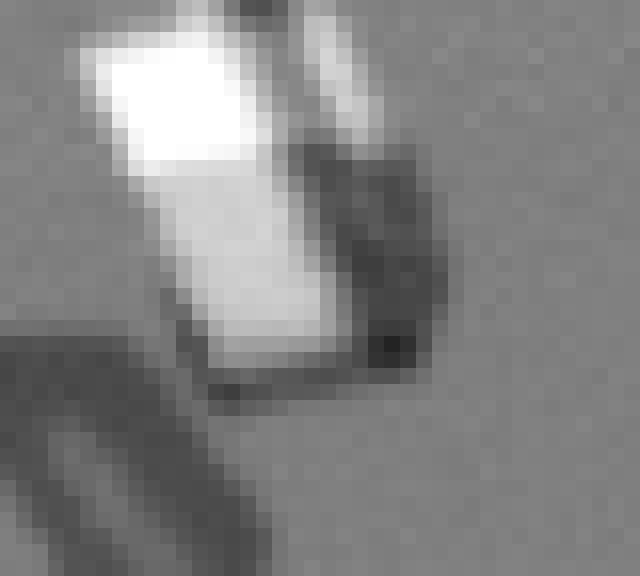

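The blur-aware fit puts the held sink within 1 mm and 0.01 rad of where the arm says it is. One last check: where the lens barrel ends.

```bash
python3 - <<'E'
from sink import *
from fitcam import axes
im=np.load('top0.npz')['im'].astype(float).mean(2)
print(im[160:178,140:162].round().astype(int))
B=(138,160,24,20);x0,y0,w,h=B;g=im[y0:y0+h,x0:x0+w]
bx,y,z=axes(-.122,.303);th=np.linspace(0,2*np.pi,40)
V,U=np.mgrid[y0:y0+h,x0:x0+w];ok=(V>=168)&(U<156)
F=np.array([.6427,.1414,.2450])
def cost(p):
    c0,c1=F+p[1]*y,F+p[1]*y-bx*p[0];ring=np.cos(th)[:,None]*y+np.sin(th)[:,None]*z
    m=cv2.GaussianBlur(hullmask('top',np.vstack([c0+.014*ring,c1+.014*ring]),B),(0,0),.7)
    v=170*(1-m)+47*m; return (((v-g)[ok])**2).mean()
for d in(-.002,-.001,0,.001,.002): print(d,[(L,round(cost([L,d]))) for L in(.014,.016,.017,.018,.019,.020,.021,.022,.024)])
# depth of barrel: stand-frame line test from both clouds
D=np.load('camp.npz')
for n in('side','top'):
    P=D[n];c=D[n+'c'].max(1);P=P[(c<75)&(P[:,0]<-.04)&(P[:,2]<.262)];a=.303
    s=P[:,0]*np.cos(a)+P[:,2]*np.sin(a);u=-P[:,0]*np.sin(a)+P[:,2]*np.cos(a)
    print(n,len(P),np.percentile(s,[1,3,10]),'body front s',((.6427-.6912)/.9926+0)*np.cos(a)+.245*np.sin(a),'axis u', -(.6427-.6912)/.9926*np.sin(a)+.245*np.cos(a),'u range',np.percentile(u,[2,98]), 'y',np.percentile(P[:,1],[2,98]))
E
```

```text
[[157 149 144 142 144 145 145 143 140 135 131 127 125 123 133 160 183 199
  201 188 177 172]
 [162 161 161 162 166 167 169 167 166 161 158 157 150 150 155 167 186 199
  200 187 171 167]
 [145 147 149 152 155 159 161 163 164 164 164 166 165 166 169 176 183 193
  195 177 163 155]
 [122 120 114 114 117 121 125 126 129 134 138 141 147 151 156 160 167 175
  175 156 137 123]
 [106  91  75  70  67  73  73  76  81  84  92  95  99 107 115 120 126 133
  130 112  97  88]
 [ 99  79  55  42  41  40  43  42  48  50  52  54  58  63  66  71  74  78
   78  74  68  69]
 [ 97  75  51  38  36  35  36  40  38  38  38  40  40  41  41  42  44  46
   48  57  61  65]
 [101  79  53  38  36  36  37  37  37  39  39  39  39  37  37  39  36  38
   44  52  57  64]
 [120  96  64  44  38  36  38  38  38  39  38  40  39  40  36  38  35  39
   42  53  59  63]
 [140 120  88  58  38  37  35  36  38  38  39  38  39  38  38  39  36  39
   43  54  60  65]
 [153 142 115  77  45  39  38  38  38  37  37  39  40  39  36  37  40  44
   51  57  61  65]
 [157 153 134  92  54  40  39  38  39  38  39  38  39  37  39  39  42  52
   
[... 883 characters left out ...]
(0.017, 1389), (0.018, 1037), (0.019, 767), (0.02, 619), (0.021, 575), (0.022, 641), (0.024, 985)]
0.001 [(0.014, 2793), (0.016, 1794), (0.017, 1347), (0.018, 1006), (0.019, 739), (0.02, 603), (0.021, 567), (0.022, 650), (0.024, 1016)]
0.002 [(0.014, 2791), (0.016, 1822), (0.017, 1377), (0.018, 1045), (0.019, 775), (0.02, 648), (0.021, 617), (0.022, 710), (0.024, 1096)]
side 86 [0.00659713 0.00757943 0.00856523] body front s 0.026468578683718554 axis u 0.24841873503910747 u range [0.23592576 0.26465205] y [-0.0180701   0.00237528]
top 133 [0.00738358 0.00763193 0.00956281] body front s 0.026468578683718554 axis u 0.24841873503910747 u range [0.24826334 0.26530828] y [-0.01620936  0.01261692]
```

Depth and the silhouette both put the barrel at about 19.5 to 20 mm long. That's a correction of under a millimetre, so I'll make it and let the arm settle.

>>> send_rows(
  plan=[
    [1,-0.0005,0,-0.001,0,0,0],
    [1,0,0,0,0,0,0],
    [1,0,0,0,0,0,0],
    [1,0,0,0,0,0,0],
    [1,0,0,0,0,0,0],
    [1,0,0,0,0,0,0],
  ],
)

```text
time_s: 9.3
tcp_pos: [0.5332, 0.1548, 0.2024]
eef_rot: [0.174, 2.834, -0.024]
contact_force: [-0.2, -0.7, -0.3]
width: 0.331
```

```bash
python3 look.py 4; python3 sfit.py 4; python3 - <<'E'
from h import *
print(r.get_obs()['joint_velocities'].round(4))
a=np.load('top4.npz')['im'];cv2.imwrite('pics/t4.png',cv2.resize(a[90:290,20:420,::-1],None,fx=1.9,fy=1.9,interpolation=2))
E
```

```text
t 9.3 tcp [0.5332 0.1548 0.2024] ytool yaw 1.4482 z [ 0.2964 -0.0351 -0.9544] F [-0.2 -0.7 -0.3] w 31.1 q [ 0.11 -0.15  2.   -0.08  1.   -1.3 ]
mid [0.5309 0.1551 0.21  ] err world [ 0.0004 -0.0001  0.0001] x -1.0000437264928477 z [-0.296  0.035  0.954]
[5.000e-04 4.000e-04 8.900e-03 7.653e-01] 7.667366458855793
[4.000e-04 4.000e-04 1.160e-02 7.727e-01] 7.648368043127684
[4.000e-04 6.000e-04 2.180e-02 8.002e-01] 7.746347368820655
nominal 12.23171146987915
[-0.      0.0006  0.0003 -0.0014 -0.0005 -0.0003]
```

View pics/g4.png

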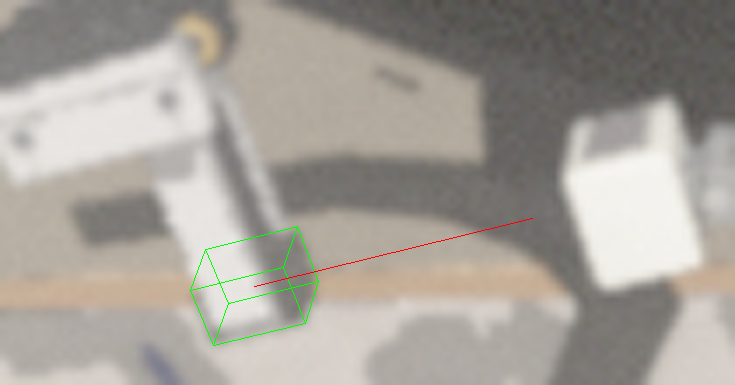

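View pics/t4.png

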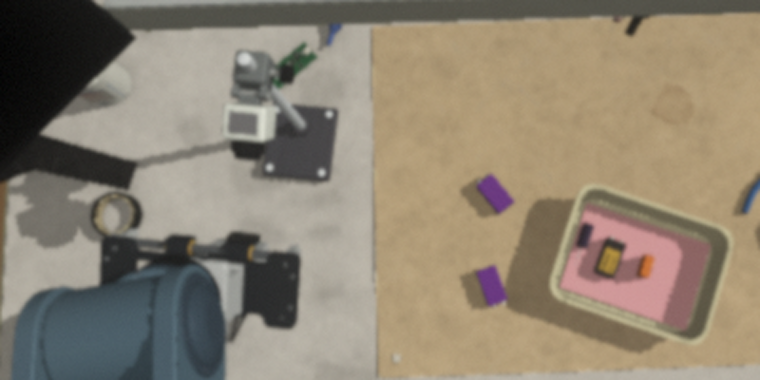

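The overlay and line of sight agree, the arm is still, the stand hasn't moved, and the other three parts are in the tray. Handing in.

```bash
python3 -c "
from h import *
print(order.hand_in()); st()"
```

```text
the job is handed in; nothing more can be done
None
the job is handed in; nothing more can be done
```

I gripped the heat sink on its two flat sides, lifted it out of the tray and tipped it to match the camera. I handed in at about 9.4 s with it held still at the focus point, fins up and channels pointing into the lens.

**Final checks**
- **Grip and stillness:** the grip was 31 mm wide at 20 N, the external force was about 1 N, and the joints were still.
- **Position:** the arm reading put the middle of the heat sink within about 0.5 mm of the focus point I had measured. A fit to the side picture agreed to about 0.5 mm and 0.01 rad.
- **Other parts:** the battery, relay and capacitor are still in the tray. The last pictures show the camera and its stand, and the purple look-alikes, where they were.

**Where measurements disagreed**
- **Camera slant:** the picture edges gave 0.30 rad, which I used. The depth readings ranged from 0.235 to 0.29 rad.
- **Lens position:** the barrel length came out between 18 and 20 mm, and the lens height varied by about 1 to 2 mm. The true focus point could therefore be 1 to 2 mm from where I put it.

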